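Feed the lapping sled along the guide rail with the push stick

TASK

Pick up the wooden push stick and, with it alone, press the wooden sled against the aluminium guide rail, then feed it along the abrasive strip until its nose is fully home against the end stop, keeping it pressed to the rail all the way with a light, steady side force of about 5 N. Do not touch the sled with the gripper, and leave the cup, the jar and the glass cutter alone. Finally lay the stick flat on the light box, off the jig's board.

Things in the scene. Friction and masses are not known exactly. Their poses are not given: they have to be found in the camera images.
- jig: Fixed lapping jig: plywood board 175 x 400 x 12 mm on the light box. Origin: centre of its underside; the top is 12 mm above it. The sled is fed along the jig's +y; the guide rail stands near its +x edge (far from the robot), sled on its -x side. A flush dark abrasive strip lies along the rail.
- guide: Pivot of the aluminium guide, with the jig's axes. Origin: inner corner of rail and stop faces, at the board's top. From it the rail runs 320 mm along -y, the stop 78 mm along -x, 40 mm high (knob to 55), rigid. Stop and last 170 mm of rail are clamped at up to 2 degrees either way about this corner; the run-in before flares away from the sled by 1.4 to 3.2 degrees more. Angles are not reported: feel them.
- mouth (a point): Fixed point on the jig (its axes): middle of the keeper's mouth when the guide is set straight, at board height, 27 mm to -x and 45 mm to -y of the guide's origin. The keeper, a finger 30 mm high, stands parallel to the rail 54 mm from its face, back to 45 mm from the stop, with a flared end: the nose of a sled lying flat on the rail enters with 4 mm to spare.
- sled: Loose wooden sled 50 x 120 x 40 mm (x, y, z; edges rounded 3 mm), steel plate on top (48 mm overall), 0.3 to 0.65 kg, waxed (1 to 3 N of drag on the board). Origin: centre of its underside; feed direction +y. Starts on the board at the rail's open end, 3 to 40 mm off the rail, slightly askew. Home (on rail and stop): origin 25 mm to -x and 60 mm to -y of the guide's origin.
- push_stick: Loose wooden push stick, 90 g, flat on the light box: bar 20 mm wide (y), 24 mm high (z), along its x from -115 to +95 mm. Origin: middle of the bar's underside. Grip across the bar from above, within 40 mm of the origin. At +x a bird's-mouth fork, 24 mm high: prongs 26 mm long, 8 mm thick, 50 degrees to either side of +x, ending at x = 112 mm, y = +-20 mm (inner edges).
- notch (a point): Bottom of the push stick's V notch (opening 100 degrees towards the stick's +x), 95 mm from its origin, at half the stick's height; axes those of the stick. It takes an upright edge of the sled, such as the one at its rear (-y) away from the rail (-x).
- cup: Bystander: white plastic mixing cup 71 mm wide, 56 mm high. Origin: centre of its underside.
- jar: Bystander: glass jar of brown pigment with a white lid, 72 mm wide, 78 mm high. Origin: centre of its underside.
- cutter: Bystander: glass cutter with wooden shaft, 12 x 129 x 12 mm, lying flat. Origin: centre of its underside.

How it is judged (in metres and radians):
On the way, in this order (a step that is already met when the one before it is completed fails the run):
1. the push stick is picked up (height (world z) of push_stick above 0.012 m and contact force between the fingers and push_stick above 2 N), for 0.2 s.
2. in the first third of the feed (sled origin 213 to 165 mm short of the guide's origin) the held stick pushes the sled and presses it against the rail with more than 2 N for 0.2 s (y of sled in the frame of guide between -0.213 and -0.165 m and contact force between sled and guide above 2 N and contact force between push_stick and sled above 1 N and contact force between the fingers and push_stick above 2 N), for 0.2 s.
3. in the middle third of the feed (sled origin 165 to 120 mm short of the guide's origin) the held stick pushes the sled and presses it against the rail with more than 2 N for 0.2 s (y of sled in the frame of guide between -0.165 and -0.12 m and contact force between sled and guide above 2 N and contact force between push_stick and sled above 1 N and contact force between the fingers and push_stick above 2 N), for 0.2 s.
4. in the last third of the feed (sled origin 120 to 75 mm short of the guide's origin) the held stick pushes the sled and presses it against the rail with more than 2 N for 0.2 s (y of sled in the frame of guide between -0.12 and -0.075 m and contact force between sled and guide above 2 N and contact force between push_stick and sled above 1 N and contact force between the fingers and push_stick above 2 N), for 0.2 s.
At the end, for the whole second after the job is handed in: The sled lies flat on the board with its nose within 3.5 mm of the stop, along the rail to within 6 mm and 0.06 rad; the push stick lies flat on the light box (not on the board), released; both at rest (y of sled in the frame of guide between -0.0635 and -0.056 m and x of sled in the frame of guide between -0.031 and -0.02 m and angle between the y axis of sled and the y axis of guide, either way round below 0.06 rad and angle between sled's own z axis and vertical below 0.05 rad and linear speed of sled below 0.01 m/s and height (world z) of push_stick below 0.006 m and angle between push_stick's own z axis and vertical below 0.08 rad and linear speed of push_stick below 0.02 m/s and contact force between the fingers and push_stick below 0.1 N); the robot touches nothing.
It fails at once if the gripper touches the sled (contact force between the fingers and sled above 0.5 N).
It fails at once if the sled is pressed on the guide with more than 12 N while it is fed (origin 213 to 75 mm short of the guide's origin), or with more than 22 N before or after ((contact force between sled and guide above 12 N and y of sled in the frame of guide between -0.213 and -0.075 m) or contact force between sled and guide above 22 N).
It fails at once if the sled is lifted off the board or tipped (angle between sled's own z axis and vertical above 0.2 rad or z of sled in the frame of guide above 0.01 m).
It fails at once if the cup, the jar or the glass cutter is moved by more than 15 mm (distance of any of cup, jar, cutter from where it was at the start of the episode above 0.015 m).
It also fails if it takes over 72 s, if anything falls off the work surface, if the arm or the gripper's body presses on something with over 40 N, if the wrist force passes 120 N, or if a joint passes its speed limit or range.

ROBOT

A 6-joint arm with a two-finger parallel gripper is mounted at the origin on a cart in front of the work surface, level with it; the furniture and walls round the work are solid. World frame = base frame: x ahead of the robot, y to its left, z up, the work surface at z = 0. Lengths are in m, angles in degrees, forces in N, time in s.
With the tool pointing down it reaches from about 0.4 to 0.825 m from the base axis. Payload 7 kg.
Tool frame: the origin (TCP) lies at the very end of the fingers, on their centre line; the grasp point (between the pads) lies 19 mm behind it (ctrl.grip_depth is the z of the grasp point in the tool frame, in m); z points along the fingers, y is the direction in which the jaws open and shut (so a half turn about z gives the same grasp; the last joint's range is limited). The gripper opens to 88 mm and grips with 3 to 60 N. Pads are 19 mm wide; open, the fingers measure 130 mm over their backs; the gripper's body (78 mm by 193 mm) begins 47 mm behind the grasp point.
Start: joints at [84.918, 20.546, 0.682, 0, -70.136, -16.507], TCP at [0.248, 0.628, 0.227] pointing down, gripper open.
Joint ranges: [-176.03, 176.03], [-82.01, 121.73], [-58.28, 71.71], [-173.87, 95.51], [-174.79, -0.11], [-173.66, 173.66]. Speed limits (degrees/s): [136.94, 136.94, 172.46, 180, 180, 180].

INTERFACE

Orientations are given as [roll, pitch, yaw] about the fixed x, y, z axes, in that order (R = Rz(yaw) Ry(pitch) Rx(roll)).
In Python, from plant import telemetry, snapshot, job, models, ctrl gives the robot as it stands.
- The arm moves only by the tool jog_arm, never from a script. Its argument "targets" is text: rows parted by semicolons, each of 7 numbers parted by spaces: the shift along the tool's x, y, z in m, then the turn, a rotation vector about the tool's x, y, z in degrees, then the gripper command: -1 is shut, 1 is fully open, values between are in proportion. A call has exactly 8 rows; each row is the pose to reach, as a shift and turn from the pose measured when the call began, along the tool's axes at that moment; what a row does not reach only later rows make up. A row lasts 1/8 s, in which the tool goes at most 62.5 mm and 10.7 degrees, less where a joint would pass 70% of its speed; a pose out of reach is approached as far as the arm can. A call with a gripper value outside its range is refused whole. The fingers move at their own pace and stop on an object; the grip force is fixed at half the most. Time passes only in rows, so rows that repeat a pose let the fingers close, or fill a call up. It gives the time, the measured TCP pose, the force and the opening at its end, in the units of the state.
- telemetry.get_obs(): the state, without advancing time (a new reading comes with each control period).
- snapshot(name): name is "side" or "top"; returns a dict with "img" (384x512x3 uint8, red, green, blue), "range_z" (384x512 float32, m along the optical axis (not along the pixel's ray), 0 where there is no reading), "intrinsics" (3x3 intrinsics, pixels), "k1" (the pictures are not rectified: a ray, as slopes to the right and down, at radius r is drawn at 1 + k1 r^2 times it, then the intrinsics apply), "R" (3x3) and "t" (3): a world point X has camera coordinates R X + t. Camera axes: x right, y down, z forward; pixel columns grow to the right and rows downward; lengths in m; the calibration is good to about 2 mm. A picture is of the moment at which its call begins.
- job.close_job(): hands the job in, once; it reports no verdict.
Trained networks look in a picture, given as the dict that the camera call returned (one of the last four; its "shot" number tells which), for a name from the list of things; names that differ only in an ending like _2 or _b are one class to them, and where a whole thing is asked for, a point or a joint stands for the part that bears it (a point fixed in the world has none). Each returns a list of dicts, best first, with "conf" (0 to 1); they miss things now and then, are a little off and sometimes report something else, mostly with a low value. They report only what shows in the picture. A call takes as long as a camera call.
- models.cut_out(name, picture): "region" (384x512 bool, what is visible of it) and "uv" ([column, row] in pixels, amid what is visible of it).
- models.spot_point(name, picture): "uv" ([column, row] in pixels: a listed point, or the origin of a listed thing).
The state is a dict: "clock": time; "joint_pos": joint angles; "qvel": joint speeds; "tau": joint torques, N m; "tool_pos": TCP position; "orientation": TCP orientation; "force": force on the tool from outside, world axes, zero at the start; "moment": the same for the moment, N m; "opening": finger opening in m.
Only numpy, scipy, OpenCV 4.12 (cv2) and the standard library are available. Lean on these libraries where they do the work, as an engineer would, in place of code of your own. Each camera call takes 0.05 s, during which the arm holds its last target.

## Working session

There is one attempt and no reset: what is moved stays moved. The work goes in short steps, Python scripts to look and compute and a tool call to move; the robot and the scene stay as the last step left them, time stands still between calls to the robot, and variables do not carry over. Pictures are saved under pics/ and viewed, and the job is handed in when it is done.

Besides the shell and the picture viewer there is one more tool, called after "Emit:" as a command line: name --argument value ..., lists and objects as JSON in quotes. jog_arm: Moves the arm, as the interface text tells. Its arguments: {"type":"object","properties":{"targets":{"type":"string"}},"required":["targets"]}

```bash
mkdir -p pics; ls; python3 - <<'E'
from plant import telemetry, snapshot, job, models, ctrl
import cv2,numpy as np
o=telemetry.get_obs()
for k,v in o.items(): print(k,np.round(v,4))
print(ctrl.grip_depth)
for n in ["side","top"]:
    s=snapshot(n); cv2.imwrite(f"pics/{n}0.png",cv2.resize(s["img"][:,:,::-1],(768,576)))
    print(n,s["shot"],s["intrinsics"],s["k1"],np.round(s["R"],3),s["t"], "cam", -s["R"].T@s["t"])
E
```

```text
pics
clock 0.0
joint_pos [ 8.49172e+01  2.05922e+01  6.33000e-01 -2.03000e-02 -7.01339e+01
 -1.65071e+01]
qvel [-0.0553 -0.05   -0.0088  0.0477 -0.0122  0.0162]
tau [-2.40000e-03 -5.82714e+01  2.93060e+01  6.99760e+00  7.00000e-03
 -2.00000e-04]
tool_pos [0.2482 0.6272 0.2256]
orientation [ 1.799053e+02 -8.200000e-03 -2.159680e+01]
force [ 0.0809 -0.8967 -0.3943]
moment [-0.0103  0.0155 -0.0179]
opening 0.0876
-0.0188
side 1 [[388.77466789   0.         254.92645426]
 [  0.         388.77466789 188.71792316]
 [  0.           0.           1.        ]] -0.09525073259793157 [[-0.995 -0.102  0.007]
 [-0.062  0.544 -0.837]
 [ 0.082 -0.833 -0.547]] [0.61321174 0.06666822 1.19797226] cam [0.51560126 1.02461141 0.70706267]
top 2 [[498.09392338   0.         255.14133687]
 [  0.         498.09392338 194.29647867]
 [  0.           0.           1.        ]] -0.11974986459266443 [[ 0.027 -1.    -0.003]
 [-0.998 -0.027 -0.058]
 [ 0.058  0.005 -0.998]] [0.02263504 0.63370607 1.40925359] cam [0.55013118 0.03297946 1.44373108]
```

View pics/side0.png

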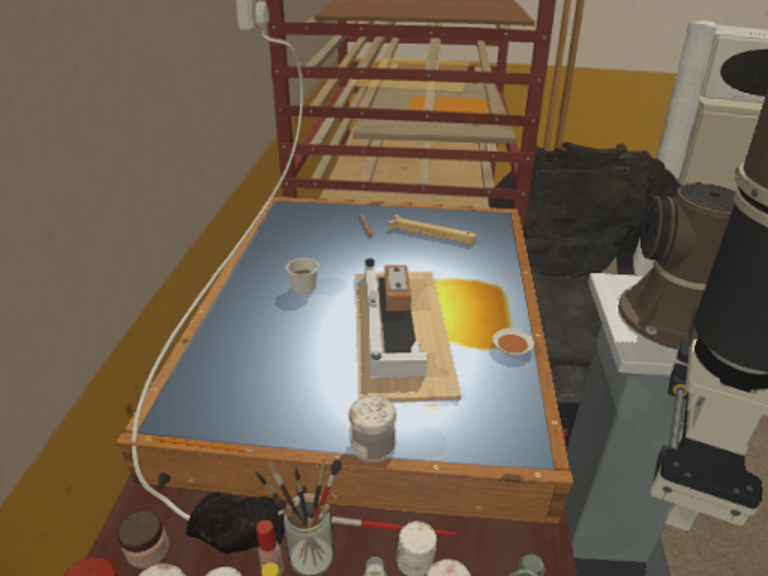

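View pics/top0.png

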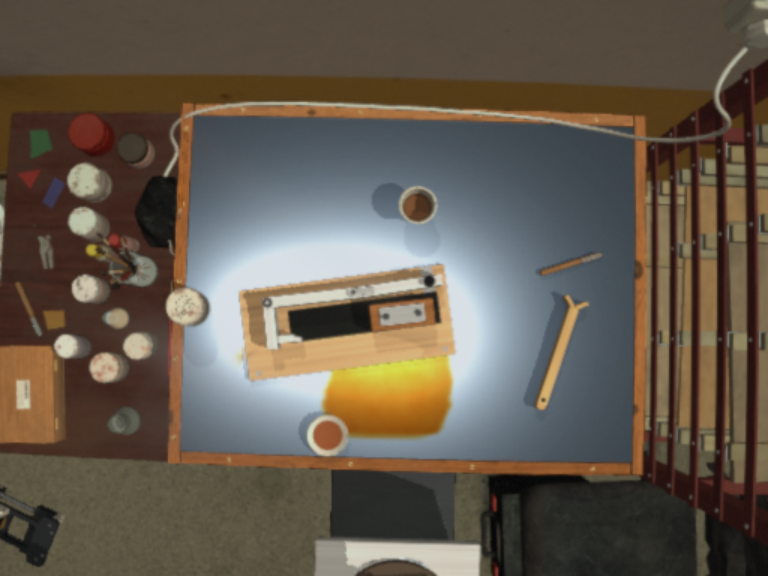

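The side view shows the jig, with the sled by the rail's open end at (397,285), the stick at (432,230) and the cutter at (365,225). In the top view the jig is at (347,322), the sled at (403,315), and the stick runs from (542,403) to its fork at (573,303). The cup is at (418,205), the jar at (187,307) and the cutter at (570,264).

```bash
cat > h.py <<'E'
from plant import telemetry, snapshot, job, models, ctrl
import cv2,numpy as np
from scipy.spatial.transform import Rotation as Ro
def rays(s,uv):
    K=s["intrinsics"];uv=np.asarray(uv,float).reshape(-1,2)
    d=(uv-[K[0,2],K[1,2]])/[K[0,0],K[1,1]]
    rd=np.linalg.norm(d,axis=1); r=rd.copy()
    for _ in range(20): r=rd/(1+s["k1"]*r*r)
    sc=np.where(rd>0,r/np.maximum(rd,1e-12),1)
    return np.c_[d*sc[:,None],np.ones(len(d))]
def onz(s,uv,z):
    R=s["R"];c=-R.T@s["t"];w=rays(s,uv)@R
    return c+w*((z-c[2])/w[:,2])[:,None]
def cloud(s,mask=None):
    m=(s["range_z"]>0)
    if mask is not None:m&=mask
    v,u=np.nonzero(m)
    P=rays(s,np.c_[u,v])*s["range_z"][v,u][:,None]
    return (P-s["t"])@s["R"],np.c_[u,v]
def proj(s,X):
    X=np.atleast_2d(X);c=X@s["R"].T+s["t"];d=c[:,:2]/c[:,2:]
    r2=(d**2).sum(1);d=d*(1+s["k1"]*r2)[:,None];K=s["intrinsics"]
    return d*[K[0,0],K[1,1]]+[K[0,2],K[1,2]]
E
python3 - <<'E'
from h import *
np.set_printoptions(precision=4,suppress=True)
s=snapshot("top")
for n in ["jig","guide","mouth","sled","push_stick","notch","cup","jar","cutter"]:
    r=models.spot_point(n,s)
    print(n,[(np.round(a["uv"],1),round(a["conf"],2)) for a in r[:3]])
    z={"guide":.012,"mouth":.012,"sled":.012,"notch":.012}.get(n,0)
    if r: print("   ",onz(s,r[0]["uv"],z)[0])
for n in ["jig","guide","sled","push_stick","cup","jar","cutter"]:
    r=models.cut_out(n,s)
    for a in r[:2]:
        P,_=cloud(s,a["region"]); 
        print(n,round(a["conf"],2),a["region"].sum(),"z pct",np.percentile(P[:,2],[5,50,95]),"x",np.percentile(P[:,0],[1,99]),"y",np.percentile(P[:,1],[1,99]))
E
```

```text
jig [(array([230.9, 212.6]), 0.93)]
    [0.5789 0.1085 0.    ]
guide [(array([185.3, 201.7]), 0.77)]
    [0.6065 0.2404 0.012 ]
mouth [(array([199.6, 215.4]), 0.65)]
    [0.5682 0.1977 0.012 ]
sled [(array([267.5, 211. ]), 0.79)]
    [0.5861 0.0028 0.012 ]
push_stick [(array([371. , 234.1]), 0.79), (array([183.3, 203.1]), 0.26)]
    [ 0.527  -0.3004  0.    ]
notch [(array([382.1, 206.8]), 0.59)]
    [ 0.6068 -0.3289  0.012 ]
cup [(array([277.9, 141.4]), 0.56)]
    [ 0.7907 -0.0228  0.    ]
jar [(array([130. , 203.2]), 0.72)]
    [0.5981 0.4049 0.    ]
cutter [(array([382.3, 175.4]), 0.44)]
    [ 0.6993 -0.3315  0.    ]
jig 0.59 7509 z pct [0.0072 0.0127 0.0541] x [0.4693 0.674 ] y [-0.0893  0.3032]
guide 0.68 1158 z pct [0.0391 0.0521 0.06  ] x [0.5254 0.658 ] y [-0.0637  0.2593]
sled 0.95 763 z pct [0.0477 0.0536 0.0603] x [0.5606 0.6172] y [-0.0562  0.0609]
cup 0.79 504 z pct [0.0154 0.0248 0.0565] x [0.7627 0.8328] y [-0.0572  0.0105]
cup 0.42 750 z pct [0.048  0.0537 0.0603] x [0.5615 0.6172] y [-0.0566  0.0611]
jar 0.57 604 z pct [0.0295 0.0759 0.0813] x [0.5596 0.6261] y [0.3724 0.4384]
cutter 0.55 139 z pct [0.0043 0.0102 0.0144] x [0.6772 0.7215] y [-0.3789 -0.2658]
```

```bash
python3 - <<'E'
from h import *
s=snapshot("top")
np.savez("top1.npz",**{k:s[k] for k in["img","range_z","intrinsics","k1","R","t"]})
im=s["img"][160:260,150:310,::-1]; cv2.imwrite("pics/z1.png",cv2.resize(im,(800,500),interpolation=cv2.INTER_CUBIC))
im=s["img"][150:290,320:440,::-1]; cv2.imwrite("pics/z2.png",cv2.resize(im,(480,560),interpolation=cv2.INTER_CUBIC))
E
```

```text
(no output)
```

View pics/z1.png

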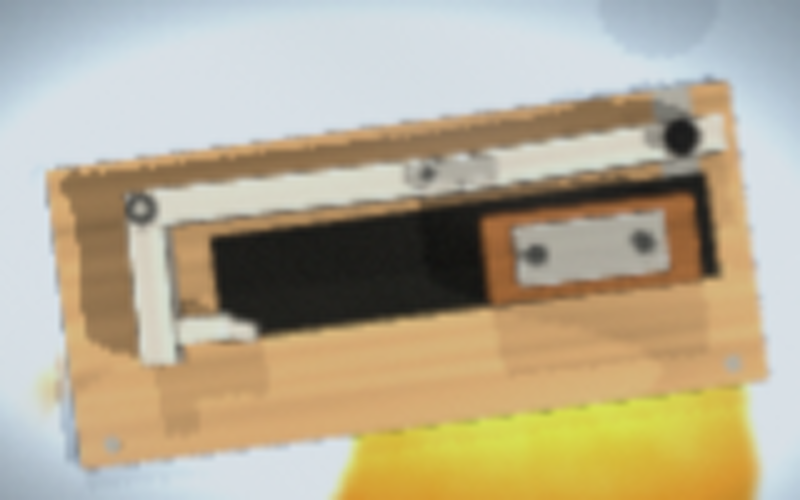

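View pics/z2.png

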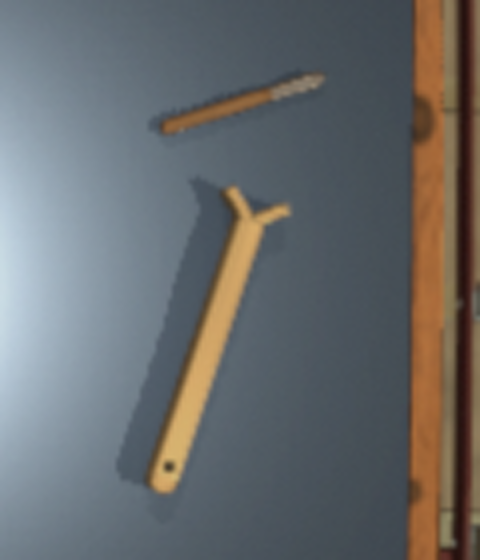

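The zoomed top view shows the jig board with its corners at about (48,172), (728,83), (768,378) and (88,466), the rail, the stop with its keeper, and the sled nearly touching the rail. The stick's fork tips are at (232,190) and (287,208), and its tail is at (165,490). Next I fit the poses.

```bash
python3 - <<'E'
from h import *
np.set_printoptions(precision=4,suppress=True)
s=dict(np.load("top1.npz"))
z1=lambda p:np.array(p)/5+[150,160]
z2=lambda p:np.array(p)/4+[320,150]
c=onz(s,z1([(48,172),(728,83),(768,378),(88,466)]),.012)
print("jig corners",c[:,:2],"centre",c.mean(0)[:2]); print("sides",np.linalg.norm(np.diff(np.r_[c,c[:1]],axis=0),axis=1))
for a,b in[(1,0),(2,3)]:
    d=c[b]-c[a];print("yaw y",np.degrees(np.arctan2(-d[0],d[1])))
g=onz(s,z1([(172,228),(445,192),(722,150),(175,320)]),.052);print("guide in corner, mid, end",g[:,:2])
k=onz(s,z1([(482,217),(695,190),(700,277),(490,305)]),.052)
print("sled top corners FL RR.. ",k[:,:2],k.mean(0)); 
d=k[0]-k[1];print(np.degrees(np.arctan2(-d[0],d[1])));d=k[3]-k[2];print(np.degrees(np.arctan2(-d[0],d[1])))
t=onz(s,z2([(165,490),(232,190),(287,208)]),.024);print("stick",t[:,:2]);
# stick by depth/color cloud
P,uv=cloud(s); 
img=s["img"].astype(int); col=img[uv[:,1],uv[:,0]]
m=(col[:,0]>col[:,2]+50)&(P[:,1]<-.2)&(P[:,1]>-.42)&(P[:,0]<.66)&(P[:,0]>.35)
Q=onz(s,uv[m],.024)[:,:2];mu=Q.mean(0);w,V=np.linalg.eigh(np.cov(Q.T));a=V[:,1]*np.sign(V[0,1])
pr=(Q-mu)@a;pe=(Q-mu)@np.array([-a[1],a[0]])
print(m.sum(),np.median(P[m,2]),"dir",np.degrees(np.arctan2(a[1],a[0])),"range",pr.min(),pr.max(),"mu",mu)
bar=(pr<.07);
pf=np.polyfit(pr[bar],pe[bar],1);print(pf, np.percentile(pe[bar],[2,98]))
tail=mu+a*pr.min();print("origin est from tail",tail+a*.115)
r=models.cut_out("push_stick",snapshot("top"));print([(x["conf"],x["uv"],x["region"].sum()) for x in r])
E
```

```text
jig corners [[ 0.6256  0.3159]
 [ 0.6875 -0.0758]
 [ 0.5182 -0.1026]
 [ 0.4569  0.2868]] centre [0.5721 0.1061]
sides [0.3966 0.1714 0.3942 0.1712]
yaw y 8.98200839141825
yaw y 8.954922528101536
guide in corner, mid, end [[ 0.5939  0.2368]
 [ 0.6182  0.0842]
 [ 0.6459 -0.0702]
 [ 0.5425  0.2334]]
sled top corners FL RR..  [[ 0.6048  0.0631]
 [ 0.6231 -0.0556]
 [ 0.5745 -0.0595]
 [ 0.5558  0.0573]] [0.5895 0.0013 0.052 ]
8.751932524249526
9.103289204454995
stick [[ 0.4173 -0.2689]
 [ 0.6327 -0.3136]
 [ 0.6208 -0.3539]]
547 0.023366055498289243 dir -17.828422422129623 range -0.11210394685623229 0.10944944196202998 mu [ 0.5249 -0.2981]
[-0.0007 -0.    ] [-0.0099  0.0098]
origin est from tail [ 0.5276 -0.299 ]
[(0.6, [369.9, 236.3], np.int64(604))]
```

```bash
cat >> h.py <<'E'
def rows(targets,T0=None):
    """targets: list of (x,y,z,yaw,grip) absolute, tool down"""
    o=telemetry.get_obs()
    p=np.array(o["tool_pos"]);R=Ro.from_euler("xyz",o["orientation"],degrees=True)
    out=[]
    for x,y,z,yaw,g in targets:
        d=R.inv().apply(np.array([x,y,z])-p)
        rv=(R.inv()*Ro.from_euler("xyz",[180,0,yaw],degrees=True)).as_rotvec(degrees=True)
        out.append(" ".join(f"{v:.4f}" for v in d)+" "+" ".join(f"{v:.1f}" for v in rv)+f" {g}")
    print(";\n".join(out))
def st():
    o=telemetry.get_obs()
    print("t",round(o["clock"],2),"p",np.round(o["tool_pos"],4),"o",np.round(o["orientation"],2),"F",np.round(o["force"],2),"M",np.round(o["moment"],2),"op",round(o["opening"],4))
E
python3 - <<'E'
from h import *
def arc(f):
    a=np.radians(68.4+(-29.4-68.4)*f); r=.674+(.621-.674)*f
    return r*np.cos(a),r*np.sin(a)
rows([(*arc(k/18),.226,-21.6-10.4*k,1) for k in range(1,9)])
E
```

```text
0.0637 0.0070 0.0006 -0.0 0.0 10.4 1;
0.1261 0.0189 0.0006 -0.0 0.0 20.8 1;
0.1868 0.0366 0.0006 -0.0 0.0 31.2 1;
0.2453 0.0599 0.0006 -0.0 0.0 41.6 1;
0.3011 0.0885 0.0006 -0.0 0.0 52.0 1;
0.3537 0.1221 0.0006 -0.0 0.0 62.4 1;
0.4026 0.1604 0.0006 -0.0 0.0 72.8 1;
0.4475 0.2030 0.0006 -0.0 0.0 83.2 1
```

Emit:
jog_arm --targets "0.062 0.007 0 0 0 10.4 1;0.124 0.019 0 0 0 20.8 1;0.185 0.037 0 0 0 31.2 1;0.245 0.06 0 0 0 41.6 1;0.301 0.0885 0 0 0 52 1;0.354 0.122 0 0 0 62.4 1;0.403 0.16 0 0 0 72.8 1;0.4475 0.203 0 0 0 83.2 1"

```text
clock: 2.1
tool_pos: [0.5896, 0.275, 0.2265]
orientation: [-180.0, -0.0, -105.1]
force: [1.5, -0.2, 1.2]
opening: 0.0879
```

```bash
python3 - <<'E'
from h import *
st(); print(telemetry.get_obs()["joint_pos"])
def arc(f):
    a=np.radians(68.4+(-29.4-68.4)*f); r=.674+(.621-.674)*f
    return r*np.cos(a),r*np.sin(a)
rows([(*arc(k/18),.226-.01*(k-9),-21.6-10.4*k,1) for k in range(9,17)])
E
```

```text
t 2.1 p [0.5896 0.275  0.2265] o [-179.99   -0.   -105.13] F [ 1.48 -0.2   1.23] M [ 0.1  -0.18  0.  ] op 0.0879
[ 4.21563577e+01  1.82719777e+01 -2.65424920e+00  8.84524160e-03
 -6.90696503e+01 -5.72907584e+01]
0.0514 -0.0354 0.0005 -0.0 -0.0 10.1 1;
0.1050 -0.0653 0.0105 -0.0 0.0 20.5 1;
0.1608 -0.0898 0.0205 -0.0 0.0 30.9 1;
0.2185 -0.1089 0.0305 -0.0 0.0 41.3 1;
0.2775 -0.1223 0.0405 -0.0 0.0 51.7 1;
0.3372 -0.1300 0.0505 -0.0 0.0 62.1 1;
0.3971 -0.1320 0.0605 -0.0 0.0 72.5 1;
0.4566 -0.1284 0.0705 -0.0 0.0 82.9 1
```

Emit:
jog_arm --targets "0.051 -0.035 0 0 0 10.1 1;0.105 -0.065 0.01 0 0 20.5 1;0.161 -0.09 0.02 0 0 30.9 1;0.2185 -0.109 0.03 0 0 41.3 1;0.2775 -0.122 0.04 0 0 51.7 1;0.337 -0.13 0.05 0 0 62.1 1;0.397 -0.132 0.06 0 0 72.5 1;0.4566 -0.1284 0.07 0 0 82.9 1"

```text
clock: 3.1
tool_pos: [0.594, -0.2012, 0.1562]
orientation: [-180.0, 0.0, 171.6]
force: [0.9, -0.7, 0.1]
opening: 0.0874
```

```bash
python3 - <<'E'
from h import *
st()
G=(.541,-.3045)
rows([(*G,.12,162.2,1),(*G,.08,162.2,1),(*G,.04,162.2,1),(*G,.015,162.2,1),(*G,.005,162.2,1),(*G,.004,162.2,1),(*G,.004,162.2,-1),(*G,.004,162.2,-1)])
s=snapshot("top");cv2.imwrite("pics/a1.png",cv2.resize(s["img"][120:300,300:460,::-1],(640,720))[:600])
E
```

```text
t 3.1 p [ 0.594  -0.2012  0.1562] o [-1.7999e+02  3.0000e-02  1.7163e+02] F [ 0.92 -0.72  0.06] M [-0.02 -0.27 -0.06] op 0.0874
0.0374 -0.1099 0.0362 -0.0 0.0 9.4 1;
0.0375 -0.1099 0.0762 -0.0 0.0 9.4 1;
0.0375 -0.1099 0.1162 -0.0 0.0 9.4 1;
0.0375 -0.1099 0.1412 -0.0 0.0 9.4 1;
0.0375 -0.1099 0.1512 -0.0 0.0 9.4 1;
0.0375 -0.1099 0.1522 -0.0 0.0 9.4 1;
0.0375 -0.1099 0.1522 -0.0 0.0 9.4 -1;
0.0375 -0.1099 0.1522 -0.0 0.0 9.4 -1
```

Emit:
jog_arm --targets "0.019 -0.055 0.02 0 0 5 1;0.0375 -0.11 0.04 0 0 9.4 1;0.0375 -0.11 0.08 0 0 9.4 1;0.0375 -0.11 0.12 0 0 9.4 1;0.0375 -0.11 0.143 0 0 9.4 1;0.0375 -0.11 0.152 0 0 9.4 1;0.0375 -0.11 0.152 0 0 9.4 -1;0.0375 -0.11 0.152 0 0 9.4 -1"

```text
clock: 4.15
tool_pos: [0.5364, -0.3089, 0.0041]
orientation: [-179.9, -0.1, 161.5]
force: [-0.3, -0.8, -0.4]
opening: 0.073
```

```bash
python3 - <<'E'
from h import *
st()
s=snapshot("top");cv2.imwrite("pics/a2.png",cv2.resize(s["img"][150:290,300:460,::-1],(640,560)))
E
```

```text
t 4.15 p [ 0.5364 -0.3089  0.0041] o [-1.7993e+02 -6.0000e-02  1.6154e+02] F [-0.33 -0.79 -0.42] M [ 0.06 -0.23  0.02] op 0.073
```

View pics/a2.png

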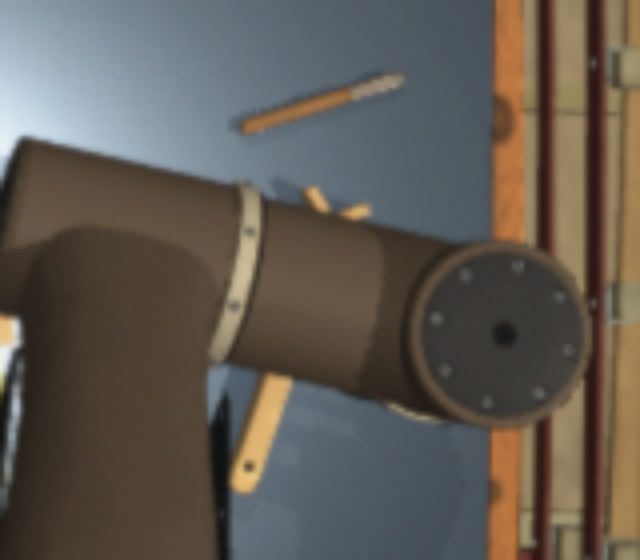

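The arm hides the middle of the stick in the top view. The fork still shows at (338,203) and the tail at (255,435). The fingers are about 5 mm off-centre across the bar, so I recentre while they close.

Emit:
jog_arm --targets "0 0.0055 0 0 0 0 0.5;0 0.0055 0 0 0 0 -1;0 0.0055 0 0 0 0 -1;0 0.0055 0 0 0 0 -1;0 0.0055 0 0 0 0 -1;0 0.0055 0 0 0 0 -1;0 0.0055 0 0 0 0 -1;0 0.0055 0 0 0 0 -1"

```text
clock: 5.2
tool_pos: [0.5381, -0.3037, 0.0041]
orientation: [-179.9, -0.1, 161.5]
force: [0.1, -0.1, 1.0]
opening: 0.0197
```

```bash
python3 - <<'E'
from h import *
st(); print(telemetry.get_obs()["joint_pos"])
E
```

```text
t 5.2 p [ 0.5381 -0.3037  0.0041] o [-1.7993e+02 -5.0000e-02  1.6153e+02] F [ 0.13 -0.1   1.04] M [-0.07 -0.22 -0.03] op 0.0197
[-1.13194918e+01  2.79171331e+01 -2.08209066e+01  9.02713076e-02
 -4.13216230e+01 -9.72195226e+01]
```

```bash
python3 - <<'E'
from h import *
a=np.array([.5381,-.3037]);b=np.array([.509,-.149])
T=[(*a,.03,161.5,-1),(*a,.065,161.5,-1)]
for k in range(1,7): T.append((*(a+(b-a)*k/7),.075,161.5+10.3*k,-1))
rows(T)
E
```

```text
0.0000 -0.0000 -0.0259 -0.1 -0.1 0.0 -1;
0.0001 -0.0001 -0.0609 -0.1 -0.1 0.0 -1;
0.0110 0.0196 -0.0710 -0.1 -0.1 -10.3 -1;
0.0220 0.0392 -0.0710 -0.1 -0.1 -20.6 -1;
0.0329 0.0589 -0.0710 -0.1 -0.1 -30.9 -1;
0.0438 0.0785 -0.0710 -0.0 -0.1 -41.2 -1;
0.0548 0.0982 -0.0710 -0.0 -0.1 -51.5 -1;
0.0657 0.1178 -0.0710 -0.0 -0.1 -61.8 -1
```

Emit:
jog_arm --targets "0 0 -0.026 0 0 0 -1;0 0 -0.061 0 0 0 -1;0.011 0.0196 -0.071 0 0 -10.3 -1;0.022 0.039 -0.071 0 0 -20.6 -1;0.033 0.059 -0.071 0 0 -30.9 -1;0.044 0.0785 -0.071 0 0 -41.2 -1;0.055 0.098 -0.071 0 0 -51.5 -1;0.066 0.118 -0.071 0 0 -61.8 -1"

```text
clock: 6.2
tool_pos: [0.5127, -0.1701, 0.0749]
orientation: [180.0, -0.1, -136.3]
force: [0.3, 0.4, -0.4]
opening: 0.0201
```

```bash
python3 - <<'E'
from h import *
st();print(telemetry.get_obs()["joint_pos"])
rows([(.509,-.149,.06,234,-1)])
s=snapshot("side");cv2.imwrite("pics/a3.png",cv2.resize(s["img"][120:300,200:360,::-1],(640,720))[:600])
E
```

```text
t 6.2 p [ 0.5127 -0.1701  0.0749] o [ 1.7998e+02 -8.0000e-02 -1.3634e+02] F [ 0.34  0.44 -0.36] M [ 0.08 -0.12 -0.  ] op 0.0201
[  2.46923615  16.62393994 -27.43921799   0.05580823 -46.01427069
 -48.84625349]
-0.0120 0.0178 0.0149 0.0 -0.1 -10.3 -1
```

View pics/a3.png

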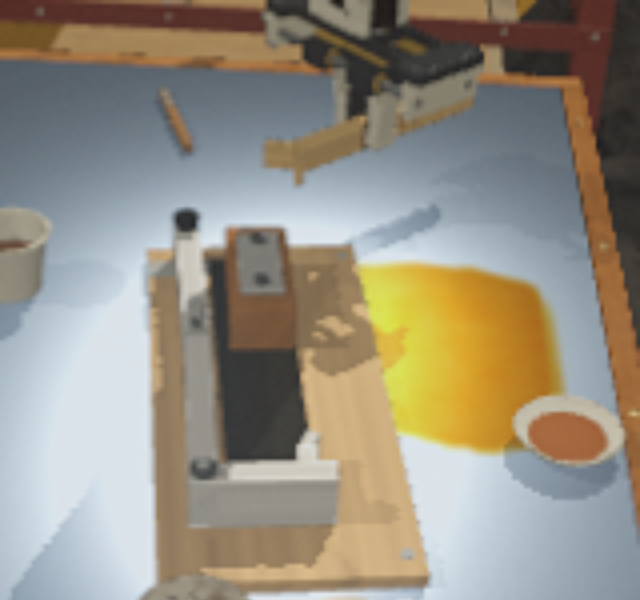

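The side view shows the stick held level, with its fork at (285,160). The sled at (258,285) has not moved. Now I go to the pre-contact pose and descend.

Emit:
jog_arm --targets "-0.006 0.009 0.008 0 0 -5.2 -1;-0.012 0.018 0.015 0 0 -10.3 -1;-0.012 0.018 0.03 0 0 -10.3 -1;-0.012 0.018 0.044 0 0 -10.3 -1;-0.012 0.018 0.052 0 0 -10.3 -1;-0.012 0.018 0.054 0 0 -10.3 -1;-0.012 0.018 0.054 0 0 -10.3 -1;-0.012 0.018 0.054 0 0 -10.3 -1"

```text
clock: 7.25
tool_pos: [0.5084, -0.1473, 0.0213]
orientation: [180.0, -0.0, -125.5]
force: [0.7, 0.8, -1.0]
opening: 0.0195
```

```bash
python3 - <<'E'
from h import *
st()
s=snapshot("side");cv2.imwrite("pics/a4.png",cv2.resize(s["img"][130:250,220:340,::-1],(600,600),interpolation=cv2.INTER_CUBIC))
t=snapshot("top");cv2.imwrite("pics/a5.png",cv2.resize(t["img"][150:270,150:330,::-1],(720,480),interpolation=cv2.INTER_CUBIC))
E
```

```text
t 7.25 p [ 0.5084 -0.1473  0.0213] o [ 1.7998e+02 -3.0000e-02 -1.2553e+02] F [ 0.74  0.81 -1.  ] M [ 0.07 -0.18  0.04] op 0.0195
```

View pics/a4.png

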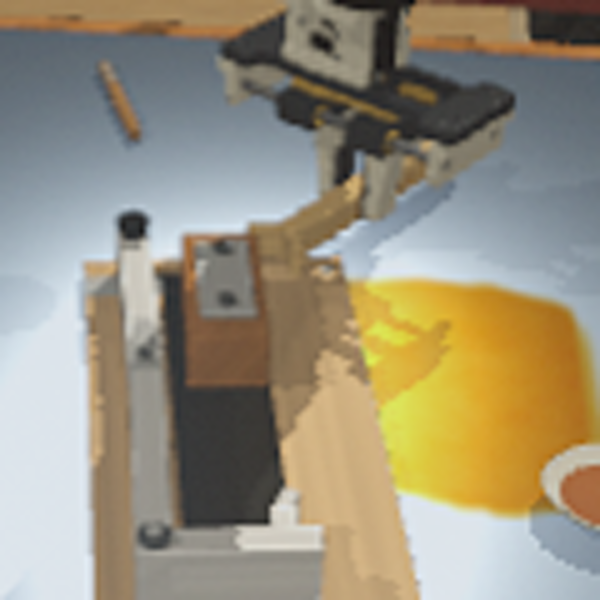

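View pics/a5.png

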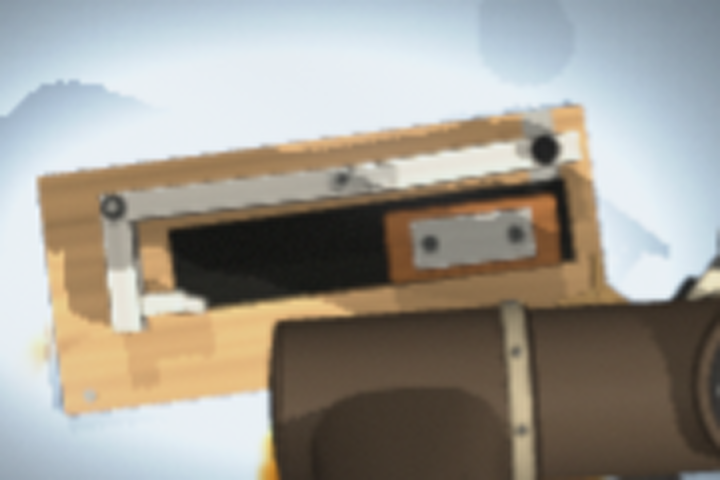

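The side view shows the fork at (280,245), just behind the sled's rear near corner. The top view shows the sled unmoved and the rail clear. I approach and make contact gently.

Emit:
jog_arm --targets "-0.006 -0.001 0 0 0 0 -1;-0.012 -0.002 0 0 0 0 -1;-0.017 -0.0025 0 0 0 0 -1;-0.021 -0.003 0 0 0 0 -1;-0.024 -0.0035 0 0 0 0 -1;-0.027 -0.0035 0 0 0 0 -1;-0.03 -0.0035 0 0 0 0 -1;-0.033 -0.0035 0 0 0 0 -1"

```text
clock: 8.35
tool_pos: [0.53, -0.1224, 0.0212]
orientation: [179.9, -0.1, -125.5]
force: [-1.7, -2.9, -1.1]
opening: 0.0196
```

```bash
cat >> h.py <<'E'
def look(n):
    st()
    s=snapshot("side");cv2.imwrite(f"pics/{n}s.png",cv2.resize(s["img"][130:250,220:340,::-1],(600,600),interpolation=cv2.INTER_CUBIC))
    t=snapshot("top");cv2.imwrite(f"pics/{n}t.png",cv2.resize(t["img"][150:250,150:330,::-1],(720,400),interpolation=cv2.INTER_CUBIC))
    a=cv2.imread(f"pics/{n}s.png");b=cv2.imread(f"pics/{n}t.png")
    c=np.zeros((600,800,3),np.uint8);c[:400,:400]=cv2.resize(a,(400,400));c[400:600,:360]=cv2.resize(b,(360,200))
    c=np.zeros((600,800,3),np.uint8);c[:,:300]=0
    c[0:250,0:450]=cv2.resize(b,(450,250));c[0:350,450:800]=cv2.resize(a,(350,350));c[350:600,0:0]=0
    cv2.imwrite(f"pics/{n}.png",c[:350]);st()
    return s,t
def sledfit(t,jy=9.0,G=(.594,.237)):
    r=models.cut_out("sled",t)
    if not r: print("no sled");return
    m=r[0]["region"];v,u=np.nonzero(m)
    P=onz(t,np.c_[u,v],.054)[:,:2].astype(np.float32)
    rc=cv2.minAreaRect(P*1000);print("sled conf",round(r[0]["conf"],2),"rect",np.round(rc[0],1),np.round(rc[1],1),round(rc[2],1),"uv",np.round(r[0]["uv"],1))
    d=np.array(rc[0])/1000-G;c,s=np.cos(np.radians(jy)),np.sin(np.radians(jy));print("  in guide:",np.round([c*d[0]+s*d[1],-s*d[0]+c*d[1]],4))
E
python3 - <<'E'
from h import *
s,t=look("b1");sledfit(t)
E
```

```text
t 8.35 p [ 0.53   -0.1224  0.0212] o [ 1.7995e+02 -6.0000e-02 -1.2553e+02] F [-1.66 -2.88 -1.07] M [-0.77  0.17 -0.05] op 0.0196
t 8.45 p [ 0.5305 -0.1222  0.0213] o [ 1.7998e+02 -3.0000e-02 -1.2551e+02] F [-0.88 -0.27 -1.07] M [-0.06  0.09 -0.  ] op 0.0199
sled conf 0.93 rect [591.1   4.3] [ 52.8 120.2] 10.8 uv [270.4 211.1]
  in guide: [-0.0393 -0.2294]
```

View pics/b1.png

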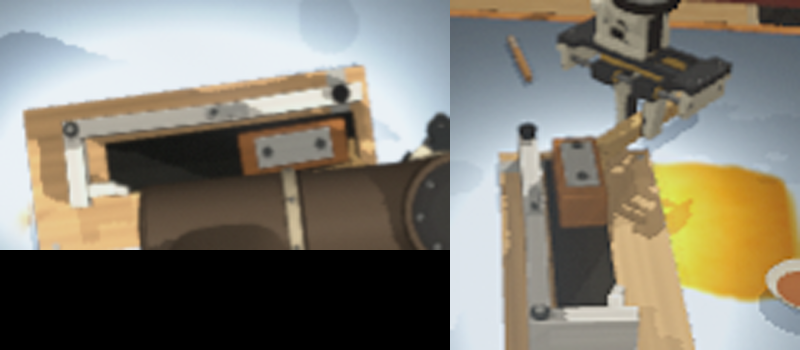

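Contact is made, at about 4 N. The sled has moved about 3 mm and the edge sits in the notch: in the side view the fork is at (605,150) on the sled corner. I keep pushing diagonally towards the rail.

Emit:
jog_arm --targets "-0.0025 0 0 0 0 0 -1;-0.005 0 0 0 0 0 -1;-0.0075 0 0 0 0 0 -1;-0.01 0 0 0 0 0 -1;-0.012 0 0 0 0 0 -1;-0.014 0 0 0 0 0 -1;-0.0155 0 0 0 0 0 -1;-0.0165 0 0 0 0 0 -1"

```text
clock: 9.5
tool_pos: [0.5401, -0.1088, 0.0213]
orientation: [180.0, -0.0, -125.5]
force: [-1.6, -1.9, -0.2]
opening: 0.0197
```

```bash

python3 - <<'E'
from h import *
s,t=look("b2");sledfit(t)
E
```

```text
t 9.5 p [ 0.5401 -0.1088  0.0213] o [ 1.7998e+02 -3.0000e-02 -1.2551e+02] F [-1.56 -1.93 -0.24] M [-0.68  0.09 -0.04] op 0.0197
t 9.6 p [ 0.5403 -0.1087  0.0213] o [ 1.7999e+02 -1.0000e-02 -1.2551e+02] F [-0.68 -1.12 -1.74] M [-0.35  0.   -0.  ] op 0.02
sled conf 0.56 rect [596.6  18.7] [ 50.2 120. ] 14.5 uv [263.2 207.7]
  in guide: [-0.0315 -0.216 ]
```

View pics/b2.png

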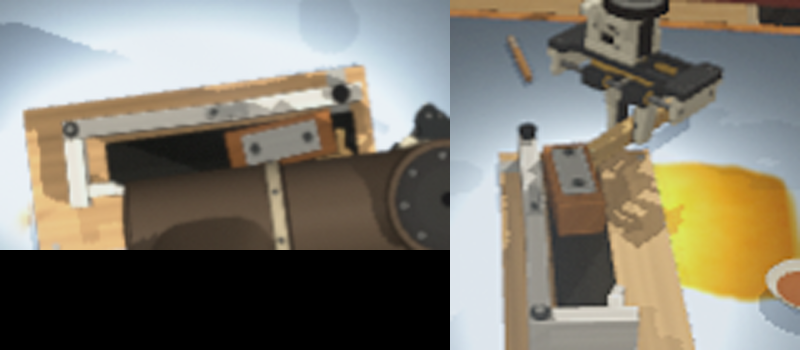

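The sled is turned about 5.5° tail-first towards the rail: in the top view its tail corner at (335,115) is near the rail. I feed mainly along +y now so the nose swings in, with a small side shift.

Emit:
jog_arm --targets "-0.001 0.0005 0 0 0 0 -1;-0.002 0.001 0 0 0 0 -1;-0.003 0.0015 0 0 0 0 -1;-0.004 0.0025 0 0 0 0 -1;-0.005 0.003 0 0 0 0 -1;-0.006 0.0035 0 0 0 0 -1;-0.0065 0.004 0 0 0 0 -1;-0.007 0.0045 0 0 0 0 -1"

```text
clock: 10.65
tool_pos: [0.5406, -0.1003, 0.0213]
orientation: [180.0, -0.0, -125.5]
force: [-0.1, -2.6, -0.5]
opening: 0.0197
```

```bash
cat >> h.py <<'E'
B=np.array([.3,.4,0]) # bias guess
def jf(jy=9.0):
    o=telemetry.get_obs();f=np.array(o["force"])-B;c,s=np.cos(np.radians(jy)),np.sin(np.radians(jy))
    print("   jig force on tool: side",round(c*f[0]+s*f[1],2),"feed",round(-s*f[0]+c*f[1],2))
E
python3 - <<'E'
from h import *
jf();s,t=look("b3");jf();sledfit(t)
E
```

```text
jig force on tool: side -0.84 feed -2.94
t 10.65 p [ 0.5406 -0.1003  0.0213] o [ 1.7999e+02 -1.0000e-02 -1.2551e+02] F [-0.07 -2.63 -0.54] M [-0.73 -0.05 -0.12] op 0.0197
t 10.75 p [ 0.5407 -0.1003  0.0213] o [ 179.99   -0.   -125.5 ] F [-0.06 -1.64 -1.65] M [-0.47 -0.04 -0.1 ] op 0.0198
   jig force on tool: side -0.68 feed -1.95
sled conf 0.96 rect [597.3  25.8] [ 50.8 119.1] 13.8 uv [262.1 208.5]
  in guide: [-0.0298 -0.2092]
```

View pics/b3.png

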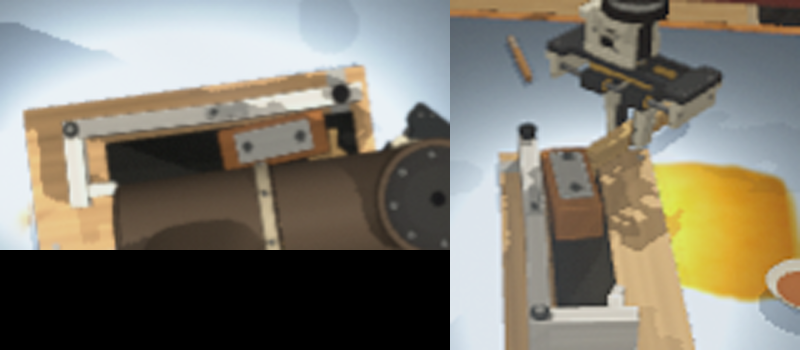

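Emit:
jog_arm --targets "-0.0005 0 0 0 0 0 -1;-0.001 0 0 0 0 0 -1;-0.0015 0 0 0 0 0 -1;-0.002 0 0 0 0 0 -1;-0.0025 0 0 0 0 0 -1;-0.003 0 0 0 0 0 -1;-0.0035 0 0 0 0 0 -1;-0.0035 0 0 0 0 0 -1"

```text
clock: 11.8
tool_pos: [0.5427, -0.0974, 0.0213]
orientation: [180.0, -0.0, -125.5]
force: [-0.4, -2.0, -1.1]
opening: 0.0198
```

```bash

python3 - <<'E'
from h import *
jf();st();t=snapshot("top");jf();sledfit(t)
E
```

```text
jig force on tool: side -1.02 feed -2.3
t 11.8 p [ 0.5427 -0.0974  0.0213] o [ 179.99   -0.   -125.5 ] F [-0.35 -2.03 -1.14] M [-0.52  0.07 -0.06] op 0.0198
   jig force on tool: side -1.79 feed -1.83
sled conf 0.94 rect [598.7  30.1] [ 47.9 118.4] 14.1 uv [260.  205.2]
  in guide: [-0.0277 -0.2051]
```

Emit:
jog_arm --targets "-0.0004 -0.0001 0 0 0 0 -1;-0.0008 -0.0002 0 0 0 0 -1;-0.0012 -0.0003 0 0 0 0 -1;-0.0016 -0.0004 0 0 0 0 -1;-0.002 -0.0005 0 0 0 0 -1;-0.0024 -0.0006 0 0 0 0 -1;-0.0028 -0.0007 0 0 0 0 -1;-0.0032 -0.0008 0 0 0 0 -1"

```text
clock: 12.9
tool_pos: [0.5429, -0.0961, 0.0209]
orientation: [179.8, -0.2, -125.5]
force: [-7.3, -6.1, 2.8]
opening: 0.0197
```

```bash

python3 - <<'E'
from h import *
jf();st();s,t=look("b4");jf();sledfit(t)
E
```

```text
jig force on tool: side -8.57 feed -5.18
t 12.9 p [ 0.5429 -0.0961  0.0209] o [ 179.83   -0.18 -125.52] F [-7.35 -6.06  2.79] M [-1.96  2.36  0.22] op 0.0197
t 12.9 p [ 0.5429 -0.0961  0.0209] o [ 179.83   -0.18 -125.52] F [-7.35 -6.06  2.79] M [-1.96  2.36  0.22] op 0.0197
t 13.0 p [ 0.5429 -0.096   0.0209] o [ 179.82   -0.18 -125.52] F [-7.81 -5.24  3.25] M [-1.8   2.29  0.19] op 0.0196
   jig force on tool: side -8.89 feed -4.3
sled conf 0.83 rect [598.3  30.5] [ 51.5 119.3] 14.5 uv [260.1 205.6]
  in guide: [-0.028  -0.2046]
```

View pics/b4t.png

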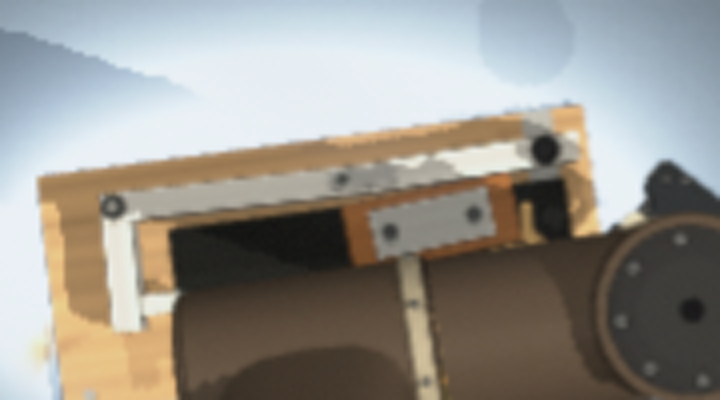

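The side force has jumped to about 8.6 N, so the tail is on the rail. In the top view the sled's tail corner at (520,180) meets the rail, with its nose still off. The command is about 2.3 mm ahead of the measured pose, so the stiffness is roughly 4 N/mm. I feed along +y while holding a 1 to 1.3 mm side offset.

Emit:
jog_arm --targets "-0.0018 0.0003 0 0 0 0 -1;-0.0028 0.0014 0 0 0 0 -1;-0.0039 0.0024 0 0 0 0 -1;-0.005 0.0035 0 0 0 0 -1;-0.006 0.0045 0 0 0 0 -1;-0.0071 0.0056 0 0 0 0 -1;-0.0082 0.0066 0 0 0 0 -1;-0.0093 0.0077 0 0 0 0 -1"

```text
clock: 14.05
tool_pos: [0.5404, -0.0853, 0.0209]
orientation: [179.7, -0.3, -125.6]
force: [-5.2, -10.0, 3.8]
opening: 0.0199
```

```bash

python3 - <<'E'
from h import *
jf();s,t=look("b5");jf();sledfit(t)
E
```

```text
jig force on tool: side -7.03 feed -9.38
t 14.05 p [ 0.5404 -0.0853  0.0209] o [ 179.74   -0.33 -125.56] F [-5.18 -9.97  3.85] M [-3.31  1.66 -0.11] op 0.0199
t 14.15 p [ 0.5404 -0.0851  0.0209] o [ 179.74   -0.32 -125.55] F [-4.81 -9.17  3.71] M [-2.93  1.6   0.  ] op 0.0199
   jig force on tool: side -6.54 feed -8.65
sled conf 0.95 rect [600.3  41.5] [ 54.5 123.9] 10.6 uv [254.3 206.2]
  in guide: [-0.0243 -0.194 ]
```

View pics/b5t.png

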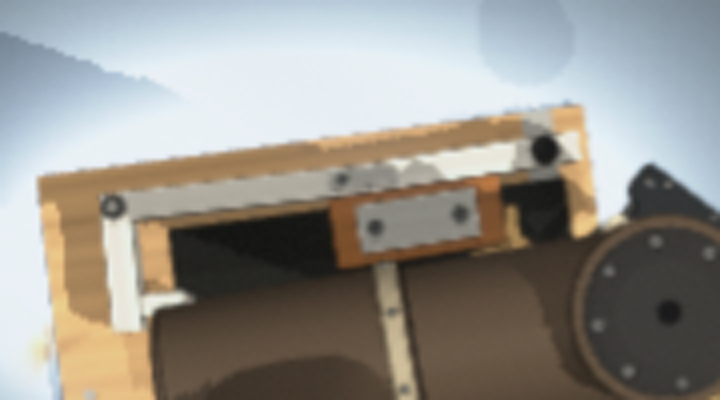

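The nose has swung in, and in the top view the sled at (415,220) now lies flat along the run-in. Side force is about 6.7 N. I keep feeding and take out the small tilt that has crept in.

```bash
cat >> h.py <<'E'
def feed(a,bs,hd=9.0,z=.0211,yaw=-125.5):
    """a: side offset mm, bs: list of 8 feed shifts mm, hd: rail heading"""
    o=telemetry.get_obs();p=np.array(o["tool_pos"]);c,s=np.cos(np.radians(hd)),np.sin(np.radians(hd))
    if np.isscalar(a):a=[a]*8
    rows([(p[0]+(c*A-s*b)/1000,p[1]+(s*A+c*b)/1000,z,yaw,-1) for A,b in zip(a,bs)])
E
python3 - <<'E'
from h import *
feed(.9,[1.9*k for k in range(1,9)],hd=10)
E
```

```text
-0.0020 0.0007 -0.0002 0.3 -0.3 -0.1 -1;
-0.0033 0.0021 -0.0002 0.3 -0.3 -0.1 -1;
-0.0046 0.0034 -0.0002 0.3 -0.3 -0.1 -1;
-0.0060 0.0048 -0.0002 0.3 -0.3 -0.1 -1;
-0.0073 0.0062 -0.0002 0.3 -0.3 -0.1 -1;
-0.0086 0.0075 -0.0002 0.3 -0.3 -0.1 -1;
-0.0100 0.0089 -0.0002 0.3 -0.3 -0.1 -1;
-0.0113 0.0102 -0.0002 0.3 -0.3 -0.1 -1
```

Emit:
jog_arm --targets "-0.002 0.0007 0 0.3 -0.3 0 -1;-0.0033 0.0021 0 0.3 -0.3 0 -1;-0.0046 0.0034 0 0.3 -0.3 0 -1;-0.006 0.0048 0 0.3 -0.3 0 -1;-0.0073 0.0062 0 0.3 -0.3 0 -1;-0.0086 0.0075 0 0.3 -0.3 0 -1;-0.01 0.0089 0 0.3 -0.3 0 -1;-0.0113 0.0102 0 0.3 -0.3 0 -1"

```text
clock: 15.2
tool_pos: [0.5377, -0.0708, 0.0209]
orientation: [180.0, -0.1, -125.6]
force: [-3.4, -7.1, 1.8]
opening: 0.0196
```

```bash

python3 - <<'E'
from h import *
jf();s,t=look("b6");jf();sledfit(t)
feed(.9,[1.9*k for k in range(1,9)],hd=10)
E
```

```text
jig force on tool: side -4.87 feed -6.84
t 15.2 p [ 0.5377 -0.0708  0.0209] o [ 1.7999e+02 -1.1000e-01 -1.2558e+02] F [-3.44 -7.12  1.8 ] M [-2.37  0.98 -0.11] op 0.0196
t 15.3 p [ 0.5378 -0.0706  0.0209] o [ 1.7998e+02 -1.0000e-01 -1.2557e+02] F [-4.11 -6.    2.26] M [-1.97  1.03 -0.07] op 0.0196
   jig force on tool: side -5.36 feed -5.63
sled conf 0.72 rect [599.8  56.5] [ 52.4 119.4] 11.0 uv [248.3 207. ]
  in guide: [-0.0225 -0.1792]
-0.0020 0.0007 -0.0002 0.0 -0.1 -0.1 -1;
-0.0033 0.0021 -0.0002 0.0 -0.1 -0.1 -1;
-0.0046 0.0034 -0.0002 0.0 -0.1 -0.1 -1;
-0.0060 0.0048 -0.0002 0.0 -0.1 -0.1 -1;
-0.0073 0.0062 -0.0002 0.0 -0.1 -0.1 -1;
-0.0086 0.0075 -0.0002 0.0 -0.1 -0.1 -1;
-0.0100 0.0089 -0.0002 0.0 -0.1 -0.1 -1;
-0.0113 0.0102 -0.0002 0.0 -0.1 -0.1 -1
```

View pics/b6.png

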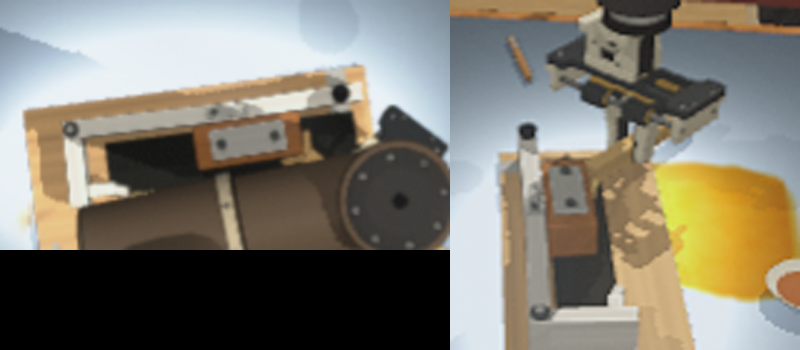

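The sled lies along the rail and the side force is holding at about 5 N. I continue.

Emit:
jog_arm --targets "-0.002 0.0007 0 0 -0.1 0 -1;-0.0033 0.0021 0 0 -0.1 0 -1;-0.0046 0.0034 0 0 -0.1 0 -1;-0.006 0.0048 0 0 -0.1 0 -1;-0.0073 0.0062 0 0 -0.1 0 -1;-0.0086 0.0075 0 0 -0.1 0 -1;-0.01 0.0089 0 0 -0.1 0 -1;-0.0113 0.0102 0 0 -0.1 0 -1"

```text
clock: 16.35
tool_pos: [0.5351, -0.0563, 0.0209]
orientation: [179.9, -0.1, -125.6]
force: [-3.7, -7.3, 2.3]
opening: 0.0201
```

```bash

python3 - <<'E'
from h import *
jf();t=snapshot("top");st();jf();sledfit(t)
feed(.9,[1.9*k for k in range(1,9)],hd=10)
E
```

```text
jig force on tool: side -5.12 feed -6.97
t 16.4 p [ 0.535  -0.0561  0.0209] o [ 1.7993e+02 -9.0000e-02 -1.2560e+02] F [-3.75 -6.27  1.89] M [-2.14  1.1  -0.06] op 0.0201
   jig force on tool: side -5.05 feed -5.95
sled conf 0.94 rect [595.5  69. ] [ 49.6 117.9] 11.0 uv [245.2 209.7]
  in guide: [-0.0248 -0.1662]
-0.0020 0.0007 -0.0003 0.1 -0.1 -0.1 -1;
-0.0033 0.0021 -0.0003 0.1 -0.1 -0.1 -1;
-0.0046 0.0034 -0.0003 0.1 -0.1 -0.1 -1;
-0.0060 0.0048 -0.0003 0.1 -0.1 -0.1 -1;
-0.0073 0.0062 -0.0003 0.1 -0.1 -0.1 -1;
-0.0086 0.0075 -0.0003 0.1 -0.1 -0.1 -1;
-0.0099 0.0089 -0.0003 0.1 -0.1 -0.1 -1;
-0.0113 0.0102 -0.0003 0.1 -0.1 -0.1 -1
```

Emit:
jog_arm --targets "-0.002 0.0007 -0.0002 0.1 -0.1 0 -1;-0.0033 0.0021 -0.0002 0.1 -0.1 0 -1;-0.0046 0.0034 -0.0002 0.1 -0.1 0 -1;-0.006 0.0048 -0.0002 0.1 -0.1 0 -1;-0.0073 0.0062 -0.0002 0.1 -0.1 0 -1;-0.0086 0.0075 -0.0002 0.1 -0.1 0 -1;-0.01 0.0089 -0.0002 0.1 -0.1 0 -1;-0.0113 0.0102 -0.0002 0.1 -0.1 0 -1"

```text
clock: 17.45
tool_pos: [0.5322, -0.0418, 0.0209]
orientation: [180.0, -0.1, -125.6]
force: [-3.5, -5.7, 1.6]
opening: 0.0199
```

```bash

python3 - <<'E'
from h import *
jf();s,t=look("b7");jf();sledfit(t)
feed(.9,[1.9*k for k in range(1,9)],hd=10)
E
```

```text
jig force on tool: side -4.68 feed -5.44
t 17.45 p [ 0.5322 -0.0418  0.0209] o [ 1.7997e+02 -9.0000e-02 -1.2563e+02] F [-3.47 -5.7   1.56] M [-2.29  0.94 -0.08] op 0.0199
t 17.55 p [ 0.5323 -0.0416  0.021 ] o [ 1.7997e+02 -8.0000e-02 -1.2562e+02] F [-3.33 -6.23  1.27] M [-1.86  1.05 -0.07] op 0.02
   jig force on tool: side -4.62 feed -5.98
sled conf 0.65 rect [593.2  84.1] [ 51.  119.5] 10.3 uv [238.4 207.4]
  in guide: [-0.0248 -0.1509]
-0.0020 0.0007 -0.0002 0.0 -0.1 -0.1 -1;
-0.0033 0.0021 -0.0002 0.0 -0.1 -0.1 -1;
-0.0046 0.0034 -0.0002 0.0 -0.1 -0.1 -1;
-0.0060 0.0048 -0.0002 0.0 -0.1 -0.1 -1;
-0.0073 0.0062 -0.0002 0.0 -0.1 -0.1 -1;
-0.0086 0.0075 -0.0002 0.0 -0.1 -0.1 -1;
-0.0099 0.0089 -0.0002 0.0 -0.1 -0.1 -1;
-0.0113 0.0102 -0.0002 0.0 -0.1 -0.1 -1
```

View pics/b7.png

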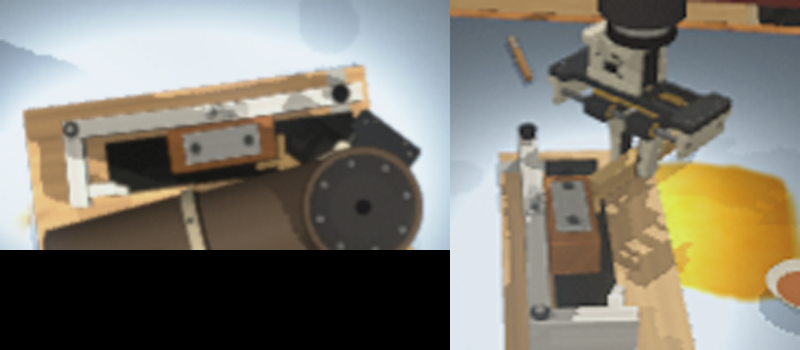

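The feed is steady, with about 4.7 N to the side. In the top view the sled at (222,143) is flat on the rail. I continue.

Emit:
jog_arm --targets "-0.002 0.0007 -0.0002 0 -0.1 0 -1;-0.0033 0.0021 -0.0002 0 -0.1 0 -1;-0.0046 0.0034 -0.0002 0 -0.1 0 -1;-0.006 0.0048 -0.0002 0 -0.1 0 -1;-0.0073 0.0062 -0.0002 0 -0.1 0 -1;-0.0086 0.0075 -0.0002 0 -0.1 0 -1;-0.01 0.0089 -0.0002 0 -0.1 0 -1;-0.0113 0.0102 -0.0002 0 -0.1 0 -1"

```text
clock: 18.6
tool_pos: [0.5285, -0.0277, 0.0208]
orientation: [179.8, -0.2, -125.7]
force: [-4.7, -9.3, 2.7]
opening: 0.0198
```

```bash

python3 - <<'E'
from h import *
jf();s,t=look("b8");jf();sledfit(t)
feed(.9,[1.9*k for k in range(1,9)],hd=10)
E
```

```text
jig force on tool: side -6.49 feed -8.77
t 18.6 p [ 0.5285 -0.0277  0.0208] o [ 1.7985e+02 -1.7000e-01 -1.2566e+02] F [-4.74 -9.28  2.73] M [-3.02  1.58 -0.08] op 0.0198
t 18.7 p [ 0.5286 -0.0276  0.0208] o [ 1.7985e+02 -1.6000e-01 -1.2565e+02] F [-5.2  -7.91  2.42] M [-2.55  1.61 -0.07] op 0.0196
   jig force on tool: side -6.74 feed -7.35
sled conf 0.84 rect [592.   96.2] [ 52.  117.7] 8.9 uv [236. 210.]
  in guide: [-0.024  -0.1388]
-0.0020 0.0007 -0.0003 0.2 -0.2 -0.1 -1;
-0.0033 0.0021 -0.0003 0.2 -0.2 -0.1 -1;
-0.0046 0.0034 -0.0003 0.2 -0.2 -0.1 -1;
-0.0060 0.0048 -0.0003 0.2 -0.2 -0.1 -1;
-0.0073 0.0062 -0.0003 0.2 -0.2 -0.1 -1;
-0.0086 0.0075 -0.0003 0.2 -0.2 -0.1 -1;
-0.0099 0.0089 -0.0003 0.2 -0.2 -0.1 -1;
-0.0113 0.0102 -0.0003 0.2 -0.2 -0.1 -1
```

View pics/b8.png

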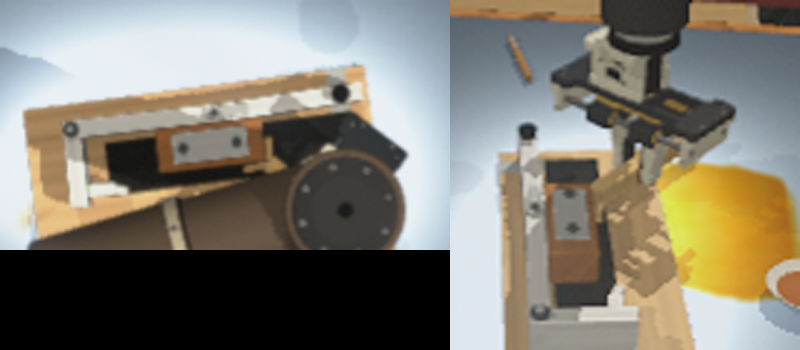

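The sled has rocked onto the clamped straight part, with its yaw now about 9°. Side force rose to 6.7 N, so I ease the side offset a little.

Emit:
jog_arm --targets "-0.0018 0.0009 -0.0003 0.2 -0.2 0 -1;-0.0031 0.0023 -0.0003 0.2 -0.2 0 -1;-0.0044 0.0036 -0.0003 0.2 -0.2 0 -1;-0.0058 0.005 -0.0003 0.2 -0.2 0 -1;-0.0071 0.0064 -0.0003 0.2 -0.2 0 -1;-0.0084 0.0077 -0.0003 0.2 -0.2 0 -1;-0.0098 0.0091 -0.0003 0.2 -0.2 0 -1;-0.0111 0.0104 -0.0003 0.2 -0.2 0 -1"

```text
clock: 19.75
tool_pos: [0.5262, -0.0126, 0.021]
orientation: [-180.0, 0.0, -125.7]
force: [-1.7, -4.8, -0.9]
opening: 0.0198
```

```bash

python3 - <<'E'
from h import *
jf();s,t=look("b9");jf();sledfit(t)
feed(.9,[1.9*k for k in range(1,9)],hd=9)
E
```

```text
jig force on tool: side -2.74 feed -4.8
t 19.75 p [ 0.5262 -0.0126  0.021 ] o [-1.7997e+02  1.0000e-02 -1.2566e+02] F [-1.66 -4.77 -0.88] M [-1.53  0.65 -0.05] op 0.0198
t 19.85 p [ 0.5263 -0.0125  0.0211] o [-1.7997e+02  2.0000e-02 -1.2564e+02] F [-1.79 -4.18  0.84] M [-1.2  0.7  0. ] op 0.0194
   jig force on tool: side -2.78 feed -4.19
sled conf 0.64 rect [588.4 112.2] [ 52.7 120.7] 7.9 uv [229.7 209.4]
  in guide: [-0.025  -0.1224]
-0.0020 0.0007 -0.0000 -0.0 0.0 -0.1 -1;
-0.0033 0.0020 -0.0000 -0.0 0.0 -0.1 -1;
-0.0047 0.0034 -0.0000 -0.0 0.0 -0.1 -1;
-0.0060 0.0047 -0.0000 -0.0 0.0 -0.1 -1;
-0.0074 0.0060 -0.0000 -0.0 0.0 -0.1 -1;
-0.0087 0.0074 -0.0000 -0.0 0.0 -0.1 -1;
-0.0101 0.0087 -0.0000 -0.0 0.0 -0.1 -1;
-0.0114 0.0100 -0.0000 -0.0 0.0 -0.1 -1
```

View pics/b9.png

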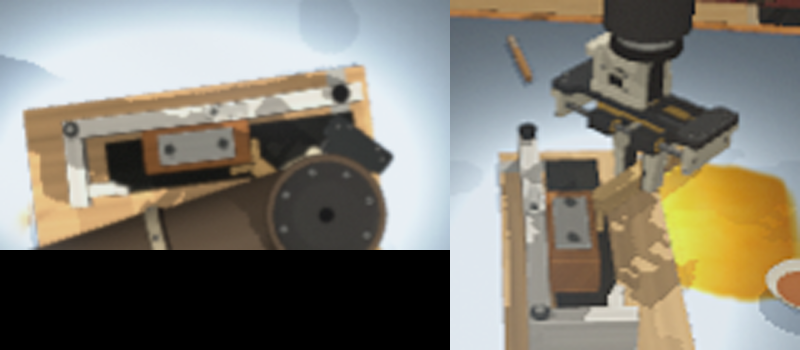

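Side force has fallen to 2.8 N, so I raise the side offset and go on towards the keeper mouth.

```bash

python3 - <<'E'
from h import *
feed(1.3,[1.8*k for k in range(1,9)],hd=8.7)
E
```

```text
-0.0022 0.0003 -0.0000 -0.0 0.0 -0.1 -1;
-0.0035 0.0016 -0.0000 -0.0 0.0 -0.1 -1;
-0.0048 0.0028 -0.0000 -0.0 0.0 -0.1 -1;
-0.0061 0.0041 -0.0000 -0.0 0.0 -0.1 -1;
-0.0073 0.0054 -0.0000 -0.0 0.0 -0.1 -1;
-0.0086 0.0066 -0.0000 -0.0 0.0 -0.1 -1;
-0.0099 0.0079 -0.0000 -0.0 0.0 -0.1 -1;
-0.0112 0.0091 -0.0000 -0.0 0.0 -0.1 -1
```

Emit:
jog_arm --targets "-0.0022 0.0003 0 0 0 0 -1;-0.0035 0.0016 0 0 0 0 -1;-0.0048 0.0028 0 0 0 0 -1;-0.0061 0.0041 0 0 0 0 -1;-0.0073 0.0054 0 0 0 0 -1;-0.0086 0.0066 0 0 0 0 -1;-0.0099 0.0079 0 0 0 0 -1;-0.0112 0.0091 0 0 0 0 -1"

```text
clock: 20.9
tool_pos: [0.5243, 0.0011, 0.0209]
orientation: [180.0, -0.1, -125.7]
force: [-4.1, -7.6, 1.4]
opening: 0.0195
```

```bash

python3 - <<'E'
from h import *
jf();s,t=look("b10");jf();sledfit(t)
feed(1.2,[1.8*k for k in range(1,9)],hd=8.7)
E
```

```text
jig force on tool: side -5.58 feed -7.24
t 20.9 p [0.5243 0.0011 0.0209] o [ 1.7996e+02 -1.0000e-01 -1.2567e+02] F [-4.08 -7.63  1.4 ] M [-2.43  1.25 -0.1 ] op 0.0195
t 21.0 p [0.5243 0.0013 0.0209] o [ 1.7997e+02 -8.0000e-02 -1.2566e+02] F [-3.22 -6.79  1.36] M [-2.11  1.29 -0.04] op 0.0199
   jig force on tool: side -4.61 feed -6.55
sled conf 0.69 rect [588.1 127.3] [ 53. 119.] 8.4 uv [222.6 210.6]
  in guide: [-0.023  -0.1075]
-0.0021 0.0004 -0.0002 0.0 -0.1 -0.2 -1;
-0.0034 0.0017 -0.0002 0.0 -0.1 -0.2 -1;
-0.0047 0.0029 -0.0002 0.0 -0.1 -0.2 -1;
-0.0060 0.0042 -0.0003 0.0 -0.1 -0.2 -1;
-0.0073 0.0054 -0.0003 0.0 -0.1 -0.2 -1;
-0.0086 0.0067 -0.0003 0.0 -0.1 -0.2 -1;
-0.0098 0.0080 -0.0003 0.0 -0.1 -0.2 -1;
-0.0111 0.0092 -0.0003 0.0 -0.1 -0.2 -1
```

View pics/b10.png

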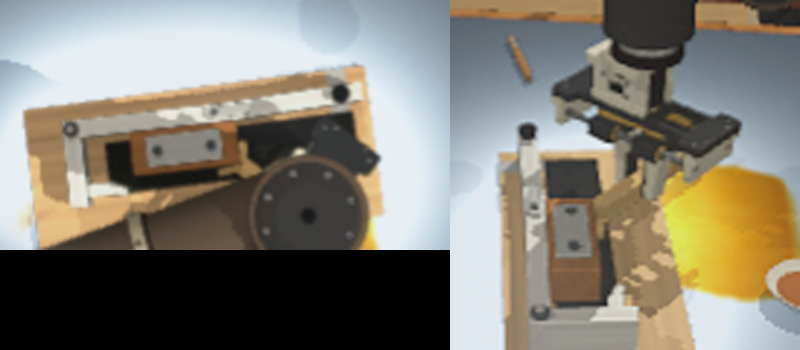

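Side force is about 5 N and the nose (132,165 in the top view) is lined up with the mouth. I continue.

Emit:
jog_arm --targets "-0.0021 0.0004 -0.0002 0 -0.1 0 -1;-0.0034 0.0017 -0.0002 0 -0.1 0 -1;-0.0047 0.0029 -0.0002 0 -0.1 0 -1;-0.006 0.0042 -0.0002 0 -0.1 0 -1;-0.0073 0.0054 -0.0002 0 -0.1 0 -1;-0.0086 0.0067 -0.0002 0 -0.1 0 -1;-0.0098 0.008 -0.0002 0 -0.1 0 -1;-0.0111 0.0092 -0.0002 0 -0.1 0 -1"

```text
clock: 22.05
tool_pos: [0.5223, 0.0149, 0.0209]
orientation: [179.9, -0.1, -125.7]
force: [-3.2, -6.3, 0.8]
opening: 0.0199
```

```bash

python3 - <<'E'
from h import *
jf();s,t=look("b11");jf();sledfit(t)
feed(1.2,[1.8*k for k in range(1,9)],hd=8.5)
E
```

```text
jig force on tool: side -4.53 feed -6.06
t 22.05 p [0.5223 0.0149 0.0209] o [ 1.7991e+02 -9.0000e-02 -1.2569e+02] F [-3.22 -6.3   0.79] M [-2.34  1.13 -0.09] op 0.0199
t 22.15 p [0.5224 0.0151 0.0209] o [ 1.7991e+02 -8.0000e-02 -1.2567e+02] F [-3.   -5.6   0.81] M [-2.01  1.24  0.01] op 0.02
   jig force on tool: side -4.2 feed -5.41
sled conf 0.72 rect [586.7 139.7] [ 52.8 120.7] 7.3 uv [219.6 211. ]
  in guide: [-0.0225 -0.0949]
-0.0021 0.0004 -0.0002 0.1 -0.1 -0.2 -1;
-0.0034 0.0016 -0.0002 0.1 -0.1 -0.2 -1;
-0.0047 0.0029 -0.0002 0.1 -0.1 -0.2 -1;
-0.0060 0.0042 -0.0002 0.1 -0.1 -0.2 -1;
-0.0073 0.0054 -0.0002 0.1 -0.1 -0.2 -1;
-0.0086 0.0067 -0.0002 0.1 -0.1 -0.2 -1;
-0.0099 0.0079 -0.0002 0.1 -0.1 -0.2 -1;
-0.0112 0.0092 -0.0002 0.1 -0.1 -0.2 -1
```

View pics/b11.png

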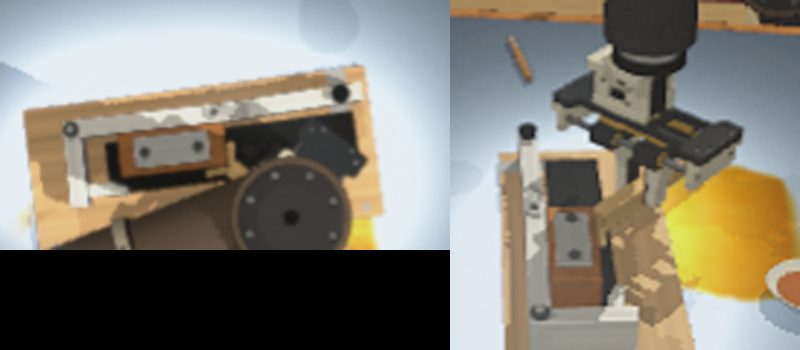

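Emit:
jog_arm --targets "-0.0021 0.0004 -0.0002 0.1 -0.1 0 -1;-0.0034 0.0016 -0.0002 0.1 -0.1 0 -1;-0.0047 0.0029 -0.0002 0.1 -0.1 0 -1;-0.006 0.0042 -0.0002 0.1 -0.1 0 -1;-0.0073 0.0054 -0.0002 0.1 -0.1 0 -1;-0.0086 0.0067 -0.0002 0.1 -0.1 0 -1;-0.0099 0.0079 -0.0002 0.1 -0.1 0 -1;-0.0112 0.0092 -0.0002 0.1 -0.1 0 -1"

```text
clock: 23.2
tool_pos: [0.5204, 0.0288, 0.0209]
orientation: [179.9, -0.1, -125.7]
force: [-3.5, -6.8, 1.6]
opening: 0.0197
```

```bash

python3 - <<'E'
from h import *
jf();s,t=look("b12");jf();sledfit(t)
feed(1.2,[1.8*k for k in range(1,9)],hd=8.2)
E
```

```text
jig force on tool: side -4.84 feed -6.53
t 23.2 p [0.5204 0.0288 0.0209] o [ 1.7995e+02 -8.0000e-02 -1.2570e+02] F [-3.45 -6.8   1.57] M [-2.29  1.12 -0.13] op 0.0197
t 23.3 p [0.5204 0.029  0.0209] o [ 1.7995e+02 -8.0000e-02 -1.2569e+02] F [-3.43 -5.26  2.02] M [-1.97  1.2  -0.03] op 0.0198
   jig force on tool: side -4.57 feed -5.01
sled conf 0.9 rect [582.6 153.3] [ 53.1 121.8] 7.9 uv [216.  212.3]
  in guide: [-0.0244 -0.0809]
-0.0021 0.0004 -0.0002 0.0 -0.1 -0.2 -1;
-0.0034 0.0016 -0.0002 0.0 -0.1 -0.2 -1;
-0.0047 0.0029 -0.0002 0.0 -0.1 -0.2 -1;
-0.0060 0.0041 -0.0002 0.0 -0.1 -0.2 -1;
-0.0073 0.0054 -0.0002 0.0 -0.1 -0.2 -1;
-0.0086 0.0066 -0.0002 0.0 -0.1 -0.2 -1;
-0.0099 0.0079 -0.0002 0.0 -0.1 -0.2 -1;
-0.0112 0.0091 -0.0002 0.0 -0.1 -0.2 -1
```

View pics/b12.png

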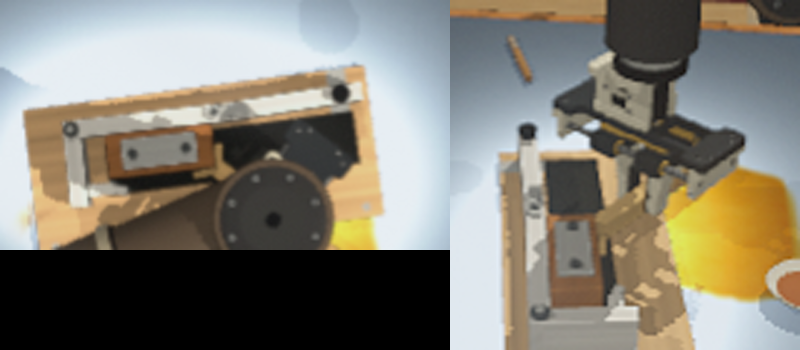

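The nose is inside the keeper, at (107,160) in the top view, with about 20 mm to go. I continue 13 mm, then take shorter steps.

Emit:
jog_arm --targets "-0.0021 0.0004 -0.0002 0 -0.1 0 -1;-0.0034 0.0016 -0.0002 0 -0.1 0 -1;-0.0047 0.0029 -0.0002 0 -0.1 0 -1;-0.006 0.0041 -0.0002 0 -0.1 0 -1;-0.0073 0.0054 -0.0002 0 -0.1 0 -1;-0.0084 0.0064 -0.0002 0 -0.1 0 -1;-0.0094 0.0073 -0.0002 0 -0.1 0 -1;-0.0103 0.0082 -0.0002 0 -0.1 0 -1"

```text
clock: 24.35
tool_pos: [0.5186, 0.0413, 0.0209]
orientation: [179.9, -0.1, -125.7]
force: [-3.9, -7.5, 1.7]
opening: 0.0198
```

```bash

python3 - <<'E'
from h import *
jf();s,t=look("b13");jf();sledfit(t)
feed(1.1,[1.0*k for k in range(1,9)],hd=8.2)
E
```

```text
jig force on tool: side -5.43 feed -7.18
t 24.35 p [0.5186 0.0413 0.0209] o [ 1.7989e+02 -1.0000e-01 -1.2572e+02] F [-3.94 -7.54  1.69] M [-2.38  1.15 -0.04] op 0.0198
t 24.45 p [0.5186 0.0414 0.0209] o [ 1.7989e+02 -9.0000e-02 -1.2571e+02] F [-4.49 -5.84  2.35] M [-2.16  1.19 -0.07] op 0.0199
   jig force on tool: side -5.7 feed -5.42
sled conf 0.65 rect [583.  165.8] [ 52.8 121.2] 8.2 uv [211.6 212.1]
  in guide: [-0.022  -0.0686]
-0.0015 -0.0001 -0.0002 0.1 -0.1 -0.2 -1;
-0.0022 0.0006 -0.0002 0.1 -0.1 -0.2 -1;
-0.0029 0.0013 -0.0002 0.1 -0.1 -0.2 -1;
-0.0036 0.0020 -0.0002 0.1 -0.1 -0.2 -1;
-0.0044 0.0027 -0.0002 0.1 -0.1 -0.2 -1;
-0.0051 0.0034 -0.0002 0.1 -0.1 -0.2 -1;
-0.0058 0.0041 -0.0002 0.1 -0.1 -0.2 -1;
-0.0065 0.0048 -0.0002 0.1 -0.1 -0.2 -1
```

View pics/b13.png

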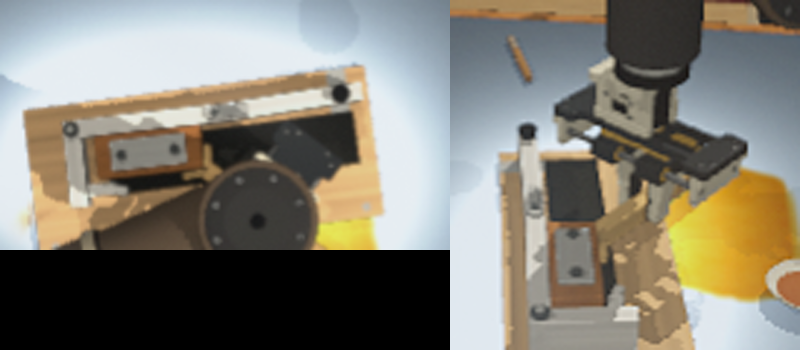

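About 8 mm remain. I take a short, slow step.

Emit:
jog_arm --targets "-0.0013 -0.0001 -0.0002 0.1 -0.1 0 -1;-0.0018 0.0004 -0.0002 0.1 -0.1 0 -1;-0.0023 0.0009 -0.0002 0.1 -0.1 0 -1;-0.0028 0.0014 -0.0002 0.1 -0.1 0 -1;-0.0034 0.002 -0.0002 0.1 -0.1 0 -1;-0.004 0.0026 -0.0002 0.1 -0.1 0 -1;-0.0046 0.0032 -0.0002 0.1 -0.1 0 -1;-0.0052 0.0037 -0.0002 0.1 -0.1 0 -1"

```text
clock: 25.5
tool_pos: [0.5177, 0.0471, 0.0209]
orientation: [179.9, -0.1, -125.7]
force: [-2.3, -6.5, 2.1]
opening: 0.0196
```

```bash

python3 - <<'E'
from h import *
jf();st();t=snapshot("top");jf();sledfit(t)
E
```

```text
jig force on tool: side -3.62 feed -6.4
t 25.5 p [0.5177 0.0471 0.0209] o [ 1.7993e+02 -9.0000e-02 -1.2574e+02] F [-2.28 -6.49  2.1 ] M [-2.21  1.06 -0.05] op 0.0196
   jig force on tool: side -4.03 feed -6.02
sled conf 0.58 rect [580.9 171. ] [ 50.3 121.5] 8.3 uv [208.2 213.2]
  in guide: [-0.0232 -0.0631]
```

Not at the stop yet. Another small step.

Emit:
jog_arm --targets "-0.0013 -0.0002 -0.0002 0.1 -0.1 0 -1;-0.0016 0.0001 -0.0002 0.1 -0.1 0 -1;-0.0019 0.0004 -0.0002 0.1 -0.1 0 -1;-0.0022 0.0007 -0.0002 0.1 -0.1 0 -1;-0.0026 0.0011 -0.0002 0.1 -0.1 0 -1;-0.003 0.0015 -0.0002 0.1 -0.1 0 -1;-0.0034 0.0019 -0.0002 0.1 -0.1 0 -1;-0.0037 0.0022 -0.0002 0.1 -0.1 0 -1"

```text
clock: 26.6
tool_pos: [0.5172, 0.0508, 0.0209]
orientation: [180.0, -0.1, -125.8]
force: [-3.7, -6.5, 1.2]
opening: 0.0199
```

```bash

python3 - <<'E'
from h import *
jf();s,t=look("b15");jf();sledfit(t)
cv2.imwrite("pics/b15z.png",cv2.resize(t["img"][170:235,165:250,::-1],(765,585),interpolation=cv2.INTER_CUBIC))
E
```

```text
jig force on tool: side -5.01 feed -6.16
t 26.6 p [0.5172 0.0508 0.0209] o [ 1.7999e+02 -8.0000e-02 -1.2575e+02] F [-3.69 -6.46  1.18] M [-2.1   1.   -0.08] op 0.0199
t 26.7 p [0.5172 0.0508 0.0209] o [ 1.7999e+02 -7.0000e-02 -1.2575e+02] F [-2.63 -6.27  0.41] M [-2.04  0.99 -0.06] op 0.0196
   jig force on tool: side -3.94 feed -6.13
sled conf 0.66 rect [579.3 174.5] [ 52.8 120.3] 8.1 uv [207.3 213.6]
  in guide: [-0.0243 -0.0594]
```

View pics/b15z.png

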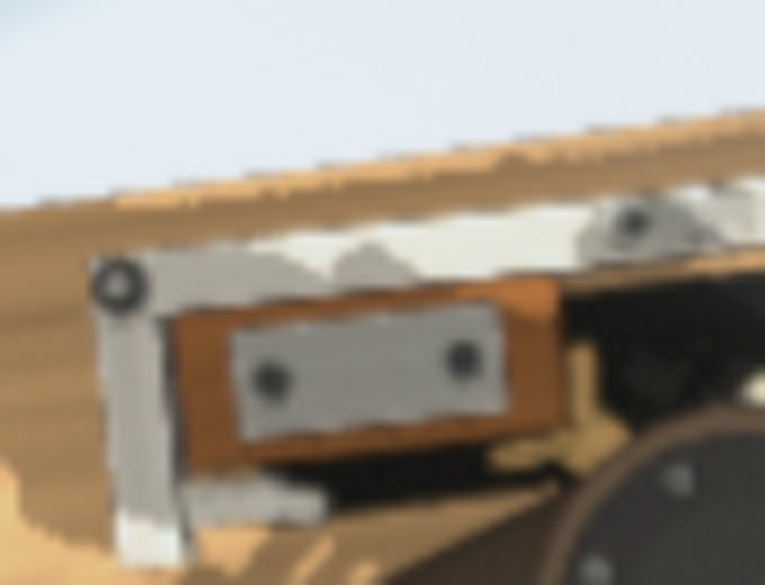

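The zoomed top view shows the nose nearly at the stop face (x≈175), with only a thin dark line between. I push on until the feed force rises.

Emit:
jog_arm --targets "-0.0014 0 -0.0002 0 -0.1 0 -1;-0.0018 0.0004 -0.0002 0 -0.1 0 -1;-0.0022 0.0007 -0.0002 0 -0.1 0 -1;-0.0025 0.001 -0.0002 0 -0.1 0 -1;-0.0028 0.0013 -0.0002 0 -0.1 0 -1;-0.0031 0.0016 -0.0002 0 -0.1 0 -1;-0.0033 0.0018 -0.0002 0 -0.1 0 -1;-0.0035 0.002 -0.0002 0 -0.1 0 -1"

```text
clock: 27.75
tool_pos: [0.5167, 0.0542, 0.0209]
orientation: [179.9, -0.1, -125.8]
force: [-2.5, -7.1, 0.7]
opening: 0.0201
```

```bash

python3 - <<'E'
from h import *
jf();st();t=snapshot("top");jf();sledfit(t)
E
```

```text
jig force on tool: side -3.94 feed -6.94
t 27.75 p [0.5167 0.0542 0.0209] o [ 1.7994e+02 -7.0000e-02 -1.2578e+02] F [-2.5  -7.07  0.75] M [-2.07  1.02 -0.08] op 0.0201
   jig force on tool: side -5.01 feed -6.48
sled conf 0.64 rect [579.9 178.4] [ 51.6 122.2] 7.9 uv [204.4 211.5]
  in guide: [-0.0231 -0.0557]
```

Emit:
jog_arm --targets "-0.0014 0 -0.0002 0 -0.1 0 -1;-0.0018 0.0004 -0.0002 0 -0.1 0 -1;-0.0022 0.0007 -0.0002 0 -0.1 0 -1;-0.0025 0.001 -0.0002 0 -0.1 0 -1;-0.0028 0.0013 -0.0002 0 -0.1 0 -1;-0.0031 0.0016 -0.0002 0 -0.1 0 -1;-0.0033 0.0018 -0.0002 0 -0.1 0 -1;-0.0035 0.002 -0.0002 0 -0.1 0 -1"

```text
clock: 28.85
tool_pos: [0.5155, 0.0559, 0.0208]
orientation: [179.9, -0.2, -125.9]
force: [-1.6, -15.2, 0.8]
opening: 0.0202
```

```bash

python3 - <<'E'
from h import *
jf();s,t=look("b16");jf();sledfit(t)
cv2.imwrite("pics/b16z.png",cv2.resize(t["img"][170:235,165:250,::-1],(765,585),interpolation=cv2.INTER_CUBIC))
E
```

```text
jig force on tool: side -4.31 feed -15.16
t 28.85 p [0.5155 0.0559 0.0208] o [ 179.87   -0.21 -125.88] F [ -1.58 -15.25   0.78] M [-5.46  0.35 -0.65] op 0.0202
t 28.95 p [0.5155 0.0559 0.0208] o [ 179.87   -0.2  -125.88] F [ -0.71 -16.02   1.91] M [-5.36  0.27 -0.59] op 0.02
   jig force on tool: side -3.57 feed -16.06
sled conf 0.92 rect [580.2 178.7] [ 55.2 127.2] 8.3 uv [204.8 212.7]
  in guide: [-0.0228 -0.0554]
```

View pics/b16z.png

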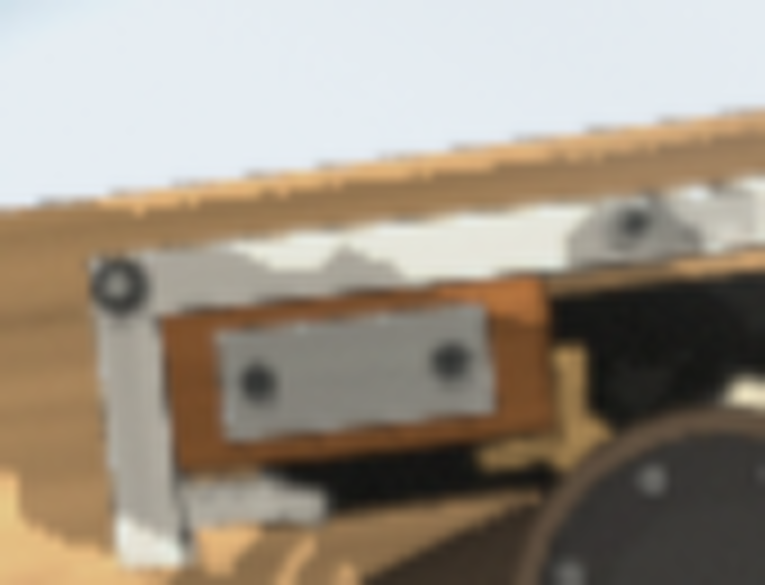

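The feed force jumped to 16 N while the side held at about 4 N: the nose is against the stop. The zoomed view shows no gap at x≈168. Now I back straight off along the stick's axis.

Emit:
jog_arm --targets "0.001 0 0 0 0 0 -1;0.003 0 0 0 0 0 -1;0.007 0 0 0 0 0 -1;0.013 0 0 0 0 0 -1;0.021 0 0 0 0 0 -1;0.03 0 0 0 0 0 -1;0.04 0 0 0 0 0 -1;0.05 0 0 0 0 0 -1"

```text
clock: 30.0
tool_pos: [0.4857, 0.0147, 0.021]
orientation: [179.9, -0.2, -125.9]
force: [0.4, -0.4, -0.3]
opening: 0.0198
```

```bash

python3 - <<'E'
from h import *
s,t=look("c1");sledfit(t)
o=telemetry.get_obs();a=np.array(o["tool_pos"])[:2];b=np.array([.535,-.295])
rows([(*a,.045,-125.5,-1),(*a,.09,-125.5,-1)]+[(*(a+(b-a)*k/8),.1,-125.5-9.1*k,-1) for k in range(1,7)])
cv2.imwrite("pics/c1z.png",cv2.resize(t["img"][170:235,165:250,::-1],(765,585),interpolation=cv2.INTER_CUBIC))
E
```

```text
t 30.0 p [0.4857 0.0147 0.021 ] o [ 179.87   -0.2  -125.89] F [ 0.4  -0.39 -0.31] M [ 0.19 -0.14  0.  ] op 0.0198
t 30.1 p [0.4852 0.0144 0.021 ] o [ 179.85   -0.23 -125.93] F [ 0.55  0.56 -0.91] M [ 0.1  -0.15 -0.01] op 0.0197
sled conf 0.68 rect [580. 179.] [ 50.8 122.2] 8.3 uv [205.1 213.2]
  in guide: [-0.0229 -0.0551]
0.0001 0.0001 -0.0239 0.1 -0.2 -0.4 -1;
0.0002 0.0002 -0.0689 0.1 -0.2 -0.4 -1;
0.0281 -0.0275 -0.0789 0.1 -0.2 8.7 -1;
0.0558 -0.0552 -0.0788 0.1 -0.2 17.8 -1;
0.0836 -0.0829 -0.0788 0.1 -0.2 26.9 -1;
0.1114 -0.1106 -0.0788 0.1 -0.2 36.0 -1;
0.1392 -0.1383 -0.0787 0.0 -0.2 45.1 -1;
0.1669 -0.1660 -0.0787 0.0 -0.2 54.2 -1
```

View pics/c1z.png

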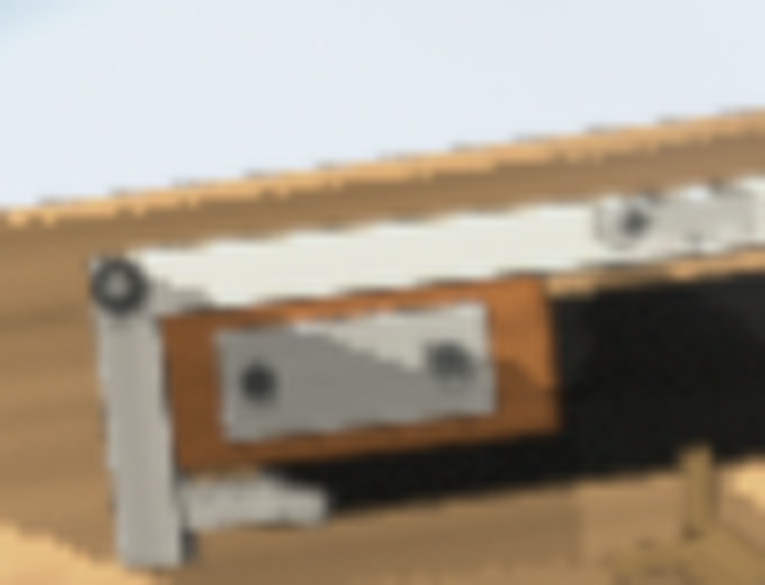

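The sled stayed home: in the zoomed view it is flush at the stop (x≈168) and the rail, and the fork is clear at (690,500). I lift and carry the stick back to the open light box.

Emit:
jog_arm --targets "0 0 -0.024 0.1 -0.2 0 -1;0 0 -0.069 0.1 -0.2 0 -1;0.028 -0.0275 -0.079 0.1 -0.2 8.7 -1;0.056 -0.055 -0.079 0.1 -0.2 17.8 -1;0.084 -0.083 -0.079 0.1 -0.2 26.9 -1;0.111 -0.111 -0.079 0.1 -0.2 36 -1;0.139 -0.138 -0.079 0.1 -0.2 45 -1;0.167 -0.166 -0.079 0.1 -0.2 54 -1"

```text
clock: 31.15
tool_pos: [0.5231, -0.2188, 0.1003]
orientation: [-179.9, 0.0, 179.8]
force: [1.2, 0.2, -0.8]
opening: 0.0194
```

```bash

python3 - <<'E'
from h import *
s,t=look("c2")
b=(.535,-.295);y=162
rows([(.525,-.26,.09,168,-1)]+[(*b,z,y,-1) for z in (.08,.06,.035,.02,.012,.008,.006)])
E
```

```text
t 31.15 p [ 0.5231 -0.2188  0.1003] o [-1.7991e+02  1.0000e-02  1.7980e+02] F [ 1.23  0.22 -0.81] M [ 0.05 -0.23 -0.05] op 0.0194
t 31.25 p [ 0.5233 -0.2204  0.1   ] o [-1.7988e+02 -1.0000e-02  1.7971e+02] F [-0.57  0.84 -1.6 ] M [ 0.12 -0.11 -0.01] op 0.0196
-0.0019 -0.0395 0.0100 -0.1 0.0 11.7 -1;
-0.0121 -0.0745 0.0201 -0.1 0.0 17.7 -1;
-0.0121 -0.0744 0.0401 -0.1 0.0 17.7 -1;
-0.0121 -0.0744 0.0651 -0.1 0.0 17.7 -1;
-0.0121 -0.0743 0.0801 -0.1 0.0 17.7 -1;
-0.0121 -0.0743 0.0881 -0.1 0.0 17.7 -1;
-0.0121 -0.0743 0.0921 -0.1 0.0 17.7 -1;
-0.0121 -0.0743 0.0941 -0.1 0.0 17.7 -1
```

View pics/c2.png

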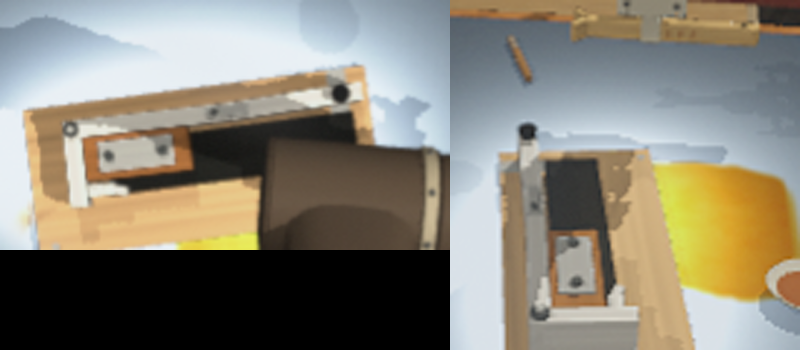

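In the side view the stick is level at the top (570-760, 25) and the sled sits home at (577,265). Now I lower the stick.

Emit:
jog_arm --targets "-0.002 -0.04 0.01 0 0 10 -1;-0.012 -0.074 0.02 0 0 17.7 -1;-0.012 -0.074 0.045 0 0 17.7 -1;-0.012 -0.074 0.07 0 0 17.7 -1;-0.012 -0.074 0.086 0 0 17.7 -1;-0.012 -0.074 0.091 0 0 17.7 -1;-0.012 -0.074 0.093 0 0 17.7 -1;-0.012 -0.074 0.094 0 0 17.7 -1"

```text
clock: 32.25
tool_pos: [0.5355, -0.2947, 0.0069]
orientation: [-179.9, 0.1, 162.0]
force: [0.6, 0.3, -0.7]
opening: 0.0199
```

```bash

python3 - <<'E'
from h import *
s,t=look("c3")
E
```

```text
t 32.25 p [ 0.5355 -0.2947  0.0069] o [-1.7989e+02  1.0000e-01  1.6203e+02] F [ 0.61  0.27 -0.7 ] M [-0.   -0.16 -0.01] op 0.0199
t 32.35 p [ 0.5353 -0.2947  0.0067] o [-1.7989e+02  9.0000e-02  1.6202e+02] F [-0.62 -0.57 -1.45] M [ 0.02 -0.22 -0.01] op 0.0196
```

View pics/c3.png

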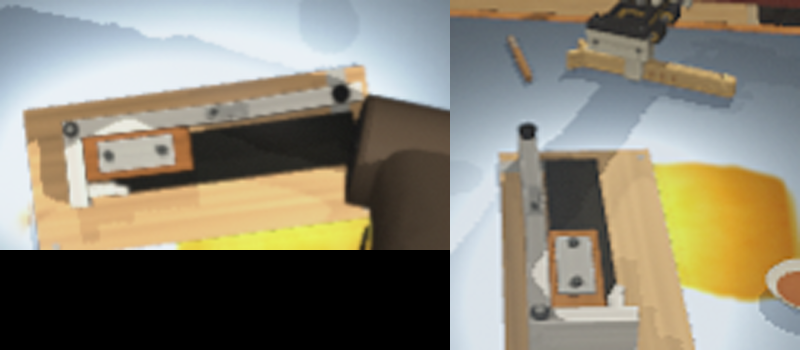

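The stick hangs about 2 to 3 mm above the light box. I lower it the rest of the way and release.

Emit:
jog_arm --targets "0 0 0.001 0 0 0 -1;0 0 0.002 0 0 0 -1;0 0 0.0025 0 0 0 -1;0 0 0.0025 0 0 0 -1;0 0 0.0025 0 0 0 0.2;0 0 0.0025 0 0 0 0.2;0 0 0.0025 0 0 0 0.2;0 0 0.0025 0 0 0 0.2"

```text
clock: 33.35
tool_pos: [0.5354, -0.2947, 0.0043]
orientation: [-179.9, 0.1, 162.0]
force: [0.4, 1.1, 0.6]
opening: 0.051
```

```bash

python3 - <<'E'
from h import *
st()
E
```

```text
t 33.35 p [ 0.5354 -0.2947  0.0043] o [-1.7989e+02  1.0000e-01  1.6201e+02] F [0.43 1.09 0.61] M [-0.   -0.12  0.01] op 0.051
```

Released. I raise the arm straight up and move it aside for a final look.

Emit:
jog_arm --targets "0 0 -0.02 0 0 0 0.2;0 0 -0.05 0 0 0 0.2;0 0 -0.1 0 0 0 0.2;0 0 -0.15 0 0 0 0.2;0.05 0 -0.18 0 0 0 0.2;0.09 0.03 -0.2 0 0 0 0.2;0.12 0.06 -0.2 0 0 0 0.2;0.12 0.06 -0.2 0 0 0 0.2"

```text
clock: 34.35
tool_pos: [0.4384, -0.1985, 0.205]
orientation: [-180.0, 0.2, 162.1]
force: [0.9, -0.3, 0.8]
opening: 0.0523
```

```bash

python3 - <<'E'
from h import *
st()
np.set_printoptions(precision=4,suppress=True)
t=snapshot("top");sledfit(t,8.3)
cv2.imwrite("pics/d1.png",cv2.resize(t["img"][:,:,::-1],(768,576)))
s=snapshot("side");cv2.imwrite("pics/d2.png",cv2.resize(s["img"][90:270,160:400,::-1],(800,600),interpolation=cv2.INTER_CUBIC))
for n,sn in[("push_stick",s),("push_stick",t),("cup",t),("jar",t),("cutter",t),("cutter",s)]:
    r=models.cut_out(n,sn)
    if r:
        P,_=cloud(sn,r[0]["region"]);print(n,round(r[0]["conf"],2),"z",np.percentile(P[:,2],[5,50,95]),"x",np.percentile(P[:,0],[1,99]),"y",np.percentile(P[:,1],[1,99]))
E
```

```text
t 34.35 p [ 0.4384 -0.1985  0.205 ] o [-179.96    0.21  162.13] F [ 0.9  -0.3   0.81] M [-0.01 -0.21  0.01] op 0.0523
sled conf 0.66 rect [580.  177.5] [ 55.1 123.7] 8.7 uv [205.1 213.8]
  in guide: [-0.0225 -0.0568]
push_stick 0.62 z [-0.0013  0.015   0.0239] x [0.4122 0.6244] y [-0.3619 -0.2463]
push_stick 0.91 z [0.0015 0.0224 0.0282] x [0.464  0.6284] y [-0.3324 -0.2638]
cup 0.93 z [0.0014 0.0242 0.0569] x [0.7631 0.8313] y [-0.0606  0.0122]
jar 0.64 z [0.0209 0.0758 0.0812] x [0.5576 0.6261] y [0.3724 0.4392]
cutter 0.67 z [-0.0001  0.009   0.0138] x [0.6773 0.7216] y [-0.3771 -0.2659]
```

View pics/d1.png

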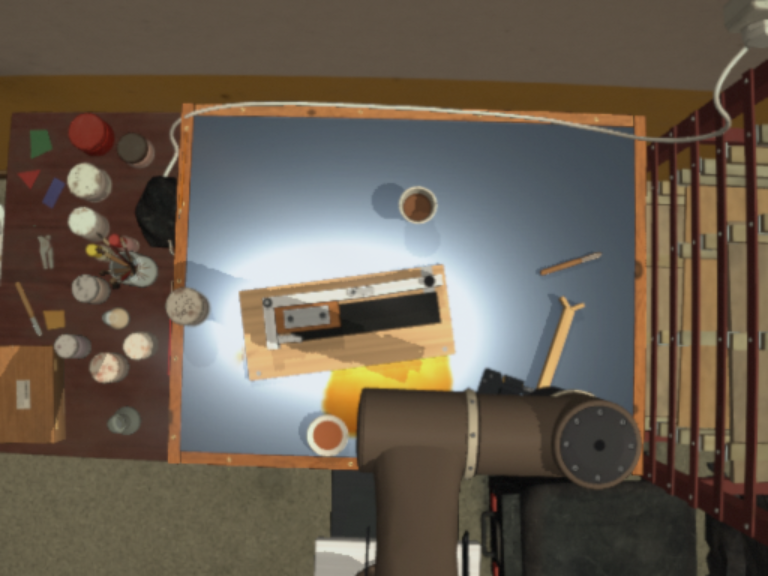

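View pics/d2.png

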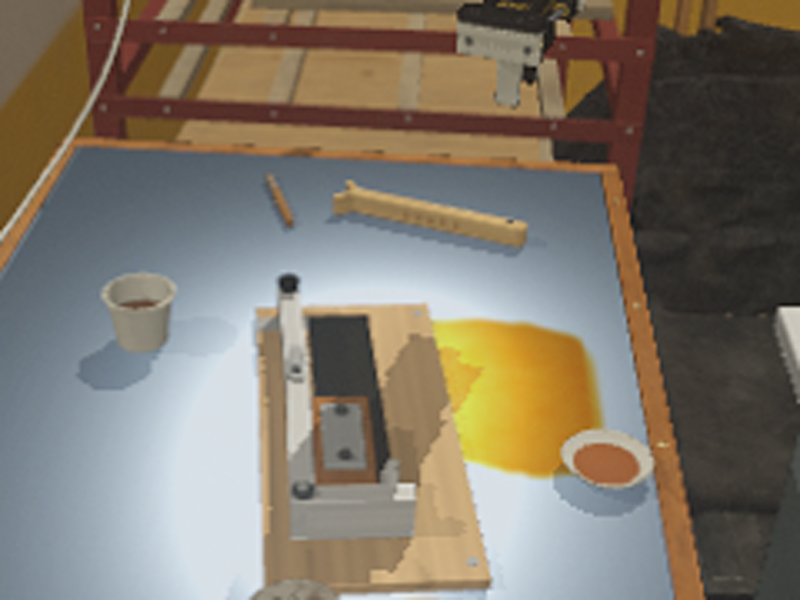

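The final pictures show the sled against stop and rail, at (307,317) in the top view. The stick lies flat on the light box, at (430,215) in the side view, clear of the board. The cup, jar and cutter are where they started, and the arm is clear of everything. I hand the job in.

```bash
python3 -c "
from plant import job
print(job.close_job())"
```

```text
the job is handed in; nothing more can be done
None
```

The job is handed in after about 34 s of the 72 s allowed; the robot gave no verdict. I picked up the push stick, pressed the sled to the rail with its fork, fed it to the stop, and laid the stick flat on the light box.

- **Side force:** it read about 3 to 7 N during the feed, mostly near 5 N. It peaked at about 9 N at first touch on the rail, under the 12 N limit. These are tool-sensor readings, not the rail contact itself.
- **Home position:** the feed force jumped to about 16 N at the stop, and the pictures show no gap at the nose. After I backed off, the sled stayed flush with both faces.
- **Final look:** the stick lies flat and released, clear of the board. The cup, jar and cutter measure within 3 mm of where they started, and the robot touches nothing.
- **Disagreement:** my camera estimate put the sled at y = -0.055 to -0.057 m in the guide's frame, where home is -0.060. That is on the edge of the -0.0635 to -0.056 m end range. I trust the force stop more, because my picture-based guide corner is only good to several millimetres and the network's corner was about 13 mm from mine.

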